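Move three repair boards on by one station

ROBOT

A 6-joint arm with a two-finger parallel gripper is mounted at the origin on the work surface. World frame = base frame: x ahead of the robot, y to its left, z up, the work surface at z = 0. Lengths are in mm, angles in degrees, forces in N, time in s.
With the tool pointing down it reaches from about 300 to 850 mm from the base axis. Payload 4.2 kg.
Tool frame: the origin (TCP) lies on the centre line of the jaws, within the pads' length; the fingertips stand env.nose_length ahead of it and the grasp point (between the pads) lies 2 mm behind it (env.nose_length is the distance from the TCP to the fingertips, in mm); z points along the fingers, y is the direction in which the jaws open and shut (so a half turn about z gives the same grasp; the last joint's range is limited). The gripper opens to 91 mm and grips with 3 to 60 N. Pads are 32 mm wide; open, the fingers measure 118 mm over their backs; the gripper's body (76 mm by 178 mm) begins 60 mm behind the grasp point.
Start: joints at [-78.323, 18.312, 89.639, -0, 72.044, -1.146], TCP at [127.615, -560.674, 230.976] pointing down, gripper open.
Joint ranges: [-177.97, 177.97], [-48.28, 115.42], [12.27, 149.76], [-77.06, 257.06], [2.81, 150.46], [-146.56, 146.56]. Speed limits (degrees/s): [147.25, 147.25, 180, 180, 180, 180].

INTERFACE

Orientations are given as [roll, pitch, yaw] about the fixed x, y, z axes, in that order (R = Rz(yaw) Ry(pitch) Rx(roll)).
In Python, from workcell import env gives the robot as it stands. The module is installed in compiled form; this text tells all that it offers.
- The arm moves only by the tool jog_arm, never from a script. Its argument "deltas" is a list that holds one entry, the list of rows, each a list of 5 numbers: the shift along the tool's x, y, z in m, then the turn about the tool's z in degrees, then the finger opening in m, from 0 to 0.0912. A call has 1 to 20 rows; each row is the pose to reach, as a shift and turn from the pose commanded when the call began, along the tool's axes at that moment; what a row does not reach only later rows make up. A row lasts 1/12 s, in which the tool goes at most 41.7 mm and 7.16 degrees, less where a joint would pass 70% of its speed; a pose out of reach is approached as far as the arm can. A call with a gripper value outside its range is refused whole. The fingers move at their own pace and stop on an object; "grip_force" is the grip in N (left out, the last holds). Time passes only in rows, so rows that repeat a pose let the fingers close. It gives the time, the measured TCP pose, the force and the opening at its end, in the units of the state.
- env.state(): the state, without advancing time (a new reading comes with each control period).
- env.grab_frame(name): name is "scene" or "top" or "wrist"; returns the picture (384x512x3 uint8, red, green, blue); there is no depth.
- env.camera_params(name): a dict with "fx", "fy", "cx", "cy" (pixels), "k1" (the pictures are not rectified: a ray, as slopes to the right and down, at radius r is drawn at 1 + k1 r^2 times it, then the intrinsics apply), "xyz" and "orientation" of the camera in the world. Camera axes: x right, y down, z forward; pixel columns grow to the right and rows downward; lengths in mm; the calibration is good to about 2 mm. A picture is of the moment at which its call begins: read the wrist's pose just before it. camera_params takes no time and is no camera call; for the wrist camera it gives the pose at the moment of the call.
- env.job_done(): hands the job in, once; it reports no verdict.
Trained networks look in the newest picture that a camera, given by its name, has taken for a name from the list of things; names that differ only in an ending like _2 or _b are one class to them, and where a whole thing is asked for, a point or a joint stands for the part that bears it (a point fixed in the world has none). Each returns a list of dicts, best first, with "conf" (0 to 1); they miss things now and then, are a little off and sometimes report something else, mostly with a low value. They report only what shows in the picture. A call takes as long as a camera call.
- env.look_for(camera, label): "xyz" ([x, y, z] in mm, in world coordinates, good to about 4 mm: the middle of the surface that is visible of it).
The state is a dict: "time_s": time; "qpos": joint angles; "qvel": joint speeds; "effort": joint torques, N m; "ee_pos": TCP position; "ee_rot": TCP orientation; "force": force on the tool from outside, world axes, zero at the start; "torque": the same for the moment, N m; "gripper_width": finger opening in mm.
Only numpy, scipy, OpenCV 4.12 (cv2) and the standard library are available. Lean on these libraries where they do the work, as an engineer would, in place of code of your own. Each camera call takes 0.05 s, during which the arm holds its last target.

TASK

Move the three repair boards on by one step: the transformer board waiting in the black tray goes into the soldering frame, lying on both rails and in line with them; the heat-sink board from the frame goes centred onto the white plate of the inspection stage; the capacitor board from the stage goes into the tray. All three places are full, and the empty antistatic mat is free for parking a board meanwhile; keep the boards upright and let them not touch one another. Set each down gently, flat on its place, let go of it, and leave the cleaner pot, flux bottle and screwdriver where they are.

Things in the scene. Friction and masses are not known exactly. Their poses are not given: they have to be found in the camera images.
- transformer_board: Green circuit board 100 (its x) x 80 (y) x 2.4 mm, 0.2 kg, flat below; starts in the tray. Origin: centre of the underside, z up. In its middle a block transformer, a firm grip: yellow winding 30 mm wide along y, 26 along x, 6 to 32 mm above the board's top face, dark core bar 42 x 16 on top, up to 36 mm. Beside it, 28 mm either side of the middle along x, parts are under 6 mm high; 11 mm terminals at the short ends.
- sink_board: Green circuit board 110 (its x) x 80 (y) x 2.4 mm, 0.16 kg, flat below; starts in the frame. Origin: centre of the underside, z up. In its middle a finned aluminium heat sink, a firm grip: 26 mm wide along y, 60 long along x, 35 high above the board's top face. Beside it, 28 mm either side of the middle along x, parts are under 6 mm high; 11 mm terminals at the short ends.
- capacitor_board: Green circuit board 90 (its x) x 80 (y) x 2.4 mm, 0.13 kg, flat below; starts on the stage. Origin: centre of the underside, z up. In its middle one big round black capacitor with a metal top, a firm grip: upright cylinder 30 mm across, 40 high above the board's top face. Beside it, 28 mm either side of the middle along x, parts are under 6 mm high; 11 mm terminals at the short ends.
- tray: Black conductive plastic tray, fixed: 190 (x) x 155 (y) mm, a thin rim to 205 x 168, walls 4 mm thick and 16 mm high in all, flat floor 4 mm above the bench. Origin: centre of its underside. A board lies flat on its floor, any way round, underside 4 mm above this origin.
- frame: Soldering frame, fixed: round base 180 mm across, two rails 136 mm long along x. Each has a ledge (|y| 29 to 49 mm, top 135 mm above the origin) and an outer lip (|y| 49 to 54, top 140, the highest point). A board lies on both ledges between the lips, 9 mm play each side, its x along the rails either way round, underside at 135. Origin: centre of the base's underside, below the middle of the rails.
- stage: Inspection stage, fixed: low grey block 180 (x) x 150 (y) mm, metal plates on it and a white plate 130 (x) x 100 (y) mm in the middle as its top, 40 mm above the origin; two black knobs at the sides, lower. Origin: centre of its underside, below the white plate's middle. A board lies flat on the plate, any way round.
- mat: Blue-grey antistatic mat, fixed and empty at the start: 190 (x) x 155 (y) mm, 3 mm thick. Origin: centre of its underside. Free for parking a board.
- cleaner_pot: Bystander, loose: open steel pot 72 mm across and 45 mm high filled with brass wool, not to be disturbed. Origin: centre of its underside.
- flux_bottle: Bystander, loose: upright white plastic bottle 48 mm across and 110 mm high with a black cap, not to be disturbed. Origin: centre of its underside.
- screwdriver: Bystander, loose: screwdriver 170 mm long lying on the bench, 26 mm high, not to be disturbed. Origin: mid-length, at bench height; x runs along it, blade towards +x.

How it is judged:
By the outcome, as a careful person would: the job done as asked, in the order asked, and still so for the second after the job is handed in, with the robot touching nothing.
It also fails if it takes over 128 s, if anything falls off the work surface, if the arm or the gripper's body presses on something with over 40 N, if the wrist force passes 120 N, or if a joint passes its speed limit or range.

## Working session

There is one attempt and no reset: what is moved stays moved. The work goes in short steps, Python scripts to look and compute and a tool call to move; the robot and the scene stay as the last step left them, time stands still between calls to the robot, and variables do not carry over. Pictures are saved under pics/ and viewed, and the job is handed in when it is done.

Besides the shell and the picture viewer there is one more tool, called after "Call:" as name(argument=value, ...) on one line, values as JSON. jog_arm: Moves the arm, as the interface text tells. Its arguments: {"type":"object","properties":{"deltas":{"type":"array"},"grip_force":{"type":"number"}},"required":["deltas"]}

```bash
mkdir -p pics; python3 - <<'E'
from workcell import env
import cv2
print(env.state()); print(env.nose_length)
for n in ("scene","top"):
    im=env.grab_frame(n); cv2.imwrite(f"pics/{n}0.png",im[:,:,::-1]); print(n,env.camera_params(n))
    for l in "transformer_board sink_board capacitor_board tray frame stage mat cleaner_pot flux_bottle screwdriver".split():
        r=env.look_for(n,l); print(l,[( [round(v) for v in d["xyz"]],round(d["conf"],2)) for d in r[:2]])
E
```

```text
{'time_s': 0.0, 'qpos': array([-7.83222057e+01,  1.83503432e+01,  8.97059255e+01, -1.74533555e-04,
        7.20433472e+01, -1.14415847e+00]), 'qvel': array([ 0.00322832, -0.0019432 , -0.0318521 , -0.0071663 ,  0.06747527,
       -0.05828482]), 'effort': array([-3.34619370e-03, -4.12455153e+01, -2.31969202e+01,  7.25303614e-02,
        4.59326897e-02, -1.38251989e-04]), 'ee_pos': array([ 127.52679335, -560.19628823,  230.1365197 ]), 'ee_rot': array([-1.79900401e+02, -1.82322441e-03,  1.28220052e+01]), 'force': array([-0.58544182,  0.1393179 , -0.39267112]), 'torque': array([-0.06802681, -0.04284415, -0.01973964]), 'gripper_width': 91.4226233228413}
17.0
scene {'fx': 353.77365760925227, 'fy': 353.77365760925227, 'cx': 259.6094939659017, 'cy': 188.35813138097404, 'k1': 0.026099863712785894, 'xyz': array([1175.05502844,   -7.39683788,  830.2947753 ]), 'orientation': array([-141.6528531 ,   -0.26215128,   90.1300941 ])}
transformer_board [([514, -353, 6], 0.56)]
sink_board []
capacitor_board [([590, -114, 42], 0.97)]
tray [([503, -364, 5], 0.9), ([625, -111, 37], 0.15)]
frame [([635, 108,
[... 171 characters left out ...]
ewdriver [([736, -280, 24], 0.78)]
top {'fx': 371.7951619202453, 'fy': 371.7951619202453, 'cx': 254.3207087057482, 'cy': 189.10693636894837, 'k1': -0.04059665209616872, 'xyz': array([ 417.44175251,  -18.64890967, 1097.13985589]), 'orientation': array([-170.73734924,    2.1777671 ,  -89.65401676])}
transformer_board [([504, -356, 9], 0.89)]
sink_board [([598, 116, 136], 0.79)]
capacitor_board [([578, -115, 42], 0.78)]
tray [([489, -359, 4], 0.82)]
frame [([592, 85, 15], 0.84)]
stage [([566, -116, 39], 0.77)]
mat [([449, 362, 5], 0.72)]
cleaner_pot [([425, 14, 44], 0.93)]
flux_bottle [([702, 274, 72], 0.71), ([506, -356, 8], 0.56)]
screwdriver [([735, -285, 19], 0.79), ([568, -114, 40], 0.74)]
```

View pics/scene0.png

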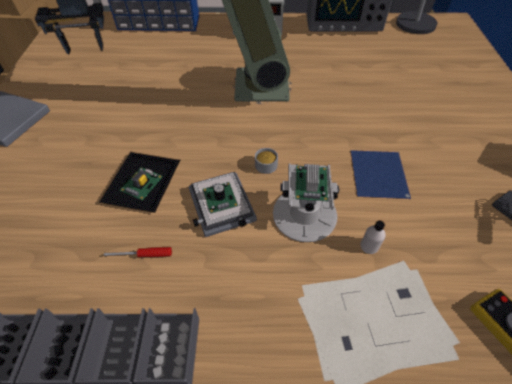

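View pics/top0.png

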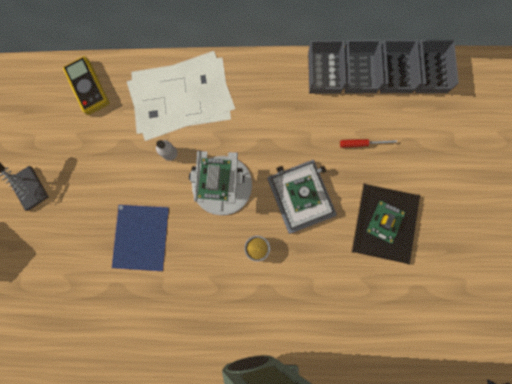

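The top view shows, left to right: mat (140,238), frame with sink board (220,182), pot (258,248), stage with capacitor board (303,195) and tray with transformer board (387,222). The bottle is at (165,150) and the screwdriver at (370,143). I'll write the helpers, then check the wrist view along the way.

```bash
cat > h.py <<'E'
from workcell import env
import numpy as np, cv2
from scipy.spatial.transform import Rotation as Ro
def cam(n):
    p=env.camera_params(n); R=Ro.from_euler('xyz',p['orientation'],degrees=True).as_matrix()
    return p,R
def proj(pts,c):
    p,R=c; q=(np.atleast_2d(pts)-p['xyz'])@R; s=q[:,:2]/q[:,2:]; s=s*(1+p['k1']*(s**2).sum(1,keepdims=True))
    return s*[p['fx'],p['fy']]+[p['cx'],p['cy']]
def unproj(uv,z,c):
    p,R=c; d=(np.atleast_2d(uv)-[p['cx'],p['cy']])/[p['fx'],p['fy']]; s=d.copy()
    for _ in range(10): s=d/(1+p['k1']*(s**2).sum(1,keepdims=True))
    r=np.c_[s,np.ones(len(s))]@R.T
    return p['xyz']+r*((z-p['xyz'][2])/r[:,2])[:,None]
def st():
    s=env.state(); print('t%.2f'%s['time_s'],'pos',s['ee_pos'].round(1),'rot',s['ee_rot'].round(2),'F',s['force'].round(1),'w%.1f'%s['gripper_width'],'q',s['qpos'].round(0)); return s
def go(x,y,z,yaw):
    s=st(); R=Ro.from_euler('xyz',s['ee_rot'],degrees=True).as_matrix()
    d=R.T@(np.array([x,y,z])-s['ee_pos']); a=(s['ee_rot'][2]-yaw+180)%360-180
    t=-a
    print('delta m',(d/1000).round(4),'turn about tool z', -t*1.0 if False else round(a,2),'rows>=',int(np.ceil(max(np.linalg.norm(d)/41.7,abs(a)/7.16))))
def boxed(th,x,y,z,hx,hy):
    c,s=np.cos(np.radians(th)),np.sin(np.radians(th)); R=np.array([[c,-s],[s,c]])
    k=np.array([[-hx,-hy],[hx,-hy],[hx,hy],[-hx,hy]])@R.T
    return np.c_[k+[x,y],np.full(4,z)]
def snap(n,name,big=False):
    s=st(); c=cam(n); im=env.grab_frame(n); np.savez(f'pics/{name}.npz',im=im,R=c[1],**{k:c[0][k] for k in c[0]})
    o=im[:,:,::-1]
    if big: o=cv2.resize(o,(768,576),interpolation=cv2.INTER_CUBIC)
    cv2.imwrite(f'pics/{name}.png',o); return im,c
def load(name):
    f=np.load(f'pics/{name}.npz'); return f['im'],({k:f[k] for k in ('fx','fy','cx','cy','k1','xyz')},f['R'])
E
python3 - <<'E'
from h import *
go(480,-360,300,0)
snap('wrist','w0')
E
```

```text
t1.10 pos [ 127.6 -560.7  231. ] rot [179.99   0.    12.82] F [-0.   0.7  0.1] w91.1 q [-78.  18.  90.  -0.  72.  -1.]
delta m [ 0.3881 -0.1175 -0.0691] turn about tool z 12.82 rows>= 10
t1.10 pos [ 127.6 -560.7  231. ] rot [179.99   0.    12.82] F [-0.   0.7  0.1] w91.1 q [-78.  18.  90.  -0.  72.  -1.]
```

View pics/w0.png

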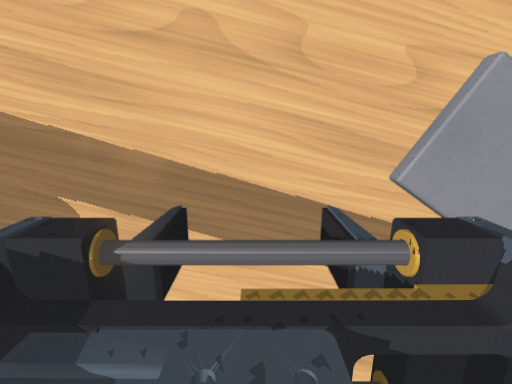

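The wrist view shows the gripper covering rows below about 210. Only the upper half looks past the fingers, onto bare bench and a grey box.

```bash
python3 - <<'E'
from h import *
c=cam('wrist'); s=st()
R=Ro.from_euler('xyz',s['ee_rot'],degrees=True).as_matrix()
print('cam in tool',R.T@(c[0]['xyz']-s['ee_pos']),'axes in tool cols',(R.T@c[1]).round(3))
print({k:c[0][k] for k in('fx','cx','cy','k1')})
for z in (0,):
  for uv in ([256,100],[256,0],[256,200],[0,100],[511,100]): print(uv,R.T@(unproj(uv,z,c)[0]-s['ee_pos']))
E
```

```text
t1.15 pos [ 127.6 -560.7  231. ] rot [180.     0.    12.82] F [ 0.5 -0.6  0.5] w91.2 q [-78.  18.  90.  -0.  72.  -1.]
cam in tool [  69.41939394   -0.5691792  -154.60910436] axes in tool cols [[ 0.001 -0.969 -0.247]
 [ 1.     0.001 -0.   ]
 [ 0.    -0.247  0.969]]
{'fx': 265.18530571860697, 'cx': 253.93582974694073, 'cy': 193.06861401744035, 'k1': -0.00628990748160826}
[256, 100] [103.71291788   2.10162183 230.97125039]
[256, 0] [224.24839177   1.73289354 230.9704719 ]
[256, 200] [-39.45252166   2.54520757 230.97217542]
[0, 100] [ 104.01354985 -352.73341208  230.9473764 ]
[511, 100] [104.85992723 355.44712959 230.99501513]
```

Call:
jog_arm(deltas=[[[0.04,-0.018,-0.02,6,0.091],[0.31,-0.137,-0.05,12.82,0.091],[0.31,-0.137,-0.05,12.82,0.091],[0.31,-0.137,-0.05,12.82,0.091],[0.31,-0.137,-0.05,12.82,0.091],[0.31,-0.137,-0.05,12.82,0.091],[0.31,-0.137,-0.05,12.82,0.091],[0.31,-0.137,-0.05,12.82,0.091],[0.31,-0.137,-0.05,12.82,0.091],[0.31,-0.137,-0.05,12.82,0.091],[0.31,-0.137,-0.05,12.82,0.091],[0.31,-0.137,-0.05,12.82,0.091]]])

```text
time_s: 2.15
ee_pos: [398.5, -358.9, 280.7]
ee_rot: [180.0, 0.1, -0.0]
force: [-0.6, 0.4, 0.2]
gripper_width: 90.8
```

```bash
python3 - <<'E'
from h import *
snap('wrist','tray',True)
for l in ('transformer_board','tray'): print(env.look_for('wrist',l)[:2])
go(460,-115,300,0)
E
```

```text
t2.15 pos [ 398.5 -358.9  280.7] rot [ 1.7999e+02  6.0000e-02 -4.0000e-02] F [-0.6  0.4  0.2] w90.8 q [-43.  13.  90.  -0.  77.  47.]
[{'xyz': [504.8, -359.2, 6.3], 'conf': 0.9}]
[{'xyz': [505.9, -357.0, 1.5], 'conf': 0.83}]
t2.30 pos [ 398.3 -359.2  280.8] rot [ 1.8e+02  3.0e-02 -1.2e-01] F [-0.5  0.6 -0.8] w90.9 q [-43.  13.  90.  -0.  77.  47.]
delta m [ 0.0612 -0.2443 -0.0193] turn about tool z -0.12 rows>= 7
```

View pics/tray.png

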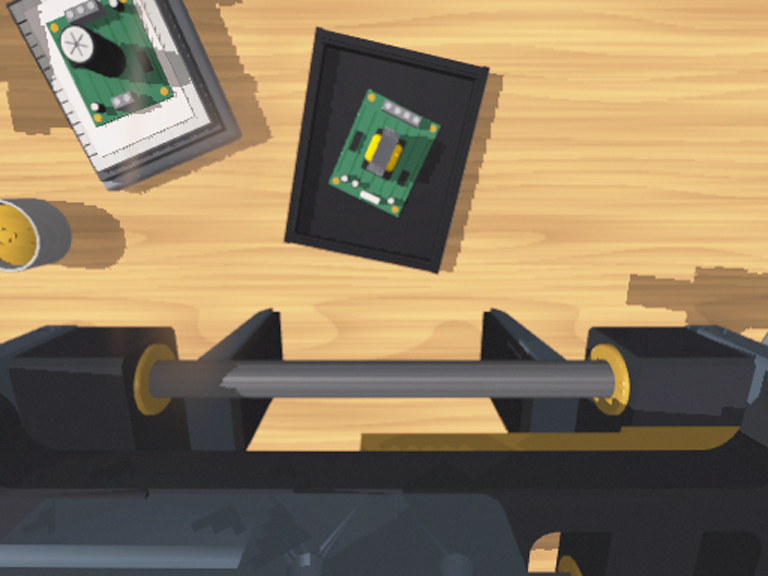

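The transformer board is whole in view at about (384,152) in the 768-wide picture, with its core bar lying along its length. The tray corners are at (318,28), (489,68), (438,272) and (286,242). Next is the stage.

Call:
jog_arm(deltas=[[[0.03,-0.03,-0.02,0,0.091],[0.061,-0.244,-0.02,0,0.091],[0.061,-0.244,-0.02,0,0.091],[0.061,-0.244,-0.02,0,0.091],[0.061,-0.244,-0.02,0,0.091],[0.061,-0.244,-0.02,0,0.091],[0.061,-0.244,-0.02,0,0.091],[0.061,-0.244,-0.02,0,0.091],[0.061,-0.244,-0.02,0,0.091],[0.061,-0.244,-0.02,0,0.091]]])

```text
time_s: 3.13
ee_pos: [460.3, -115.9, 300.9]
ee_rot: [179.9, 0.0, -0.1]
force: [-0.2, -0.0, -0.5]
gripper_width: 91.2
```

```bash
python3 - <<'E'
from h import *
snap('wrist','stage',True)
go(490,110,340,0)
E
```

```text
t3.13 pos [ 460.3 -115.9  300.9] rot [ 1.7994e+02  1.0000e-02 -1.0000e-01] F [-0.2 -0.  -0.5] w91.2 q [-15.   7.  95.  -0.  78.  75.]
t3.18 pos [ 460.3 -116.   300.8] rot [ 1.7996e+02  2.0000e-02 -1.3000e-01] F [-0.4 -0.5 -0. ] w91.2 q [-16.   7.  95.  -0.  78.  75.]
delta m [ 0.0292 -0.226  -0.0393] turn about tool z -0.13 rows>= 6
```

View pics/stage.png

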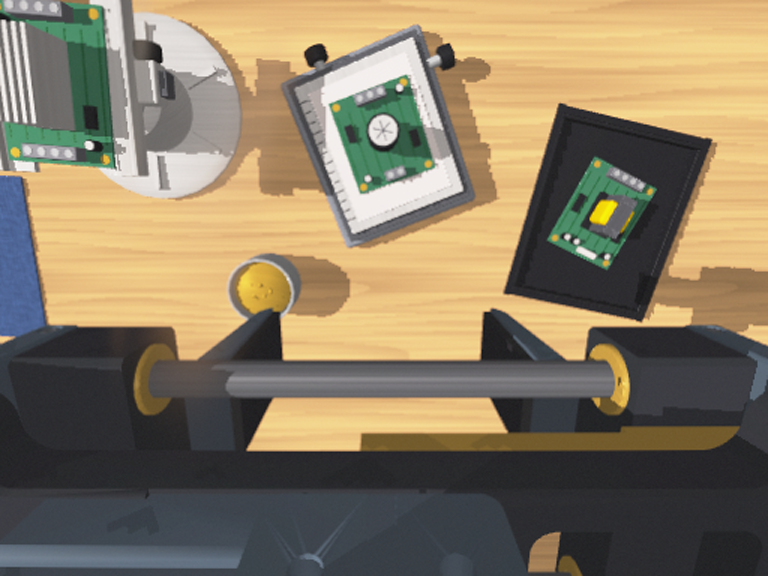

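The stage's white plate and the capacitor board are whole in view, centred at about (384,132). Next is the frame.

Call:
jog_arm(deltas=[[[0.01,-0.03,-0.02,0,0.091],[0.03,-0.226,-0.04,0,0.091],[0.03,-0.226,-0.04,0,0.091],[0.03,-0.226,-0.04,0,0.091],[0.03,-0.226,-0.04,0,0.091],[0.03,-0.226,-0.04,0,0.091],[0.03,-0.226,-0.04,0,0.091],[0.03,-0.226,-0.04,0,0.091],[0.03,-0.226,-0.04,0,0.091],[0.03,-0.226,-0.04,0,0.091]]])

```text
time_s: 4.02
ee_pos: [490.6, 109.9, 340.7]
ee_rot: [180.0, 0.0, -0.1]
force: [0.5, -0.1, 0.1]
gripper_width: 90.8
```

```bash
python3 - <<'E'
from h import *
snap('wrist','frame',True)
E
```

```text
t4.02 pos [490.6 109.9 340.7] rot [ 1.7995e+02  3.0000e-02 -1.5000e-01] F [ 0.5 -0.1  0.1] w90.8 q [ 11.   9.  87.  -0.  84. 101.]
```

View pics/frame.png

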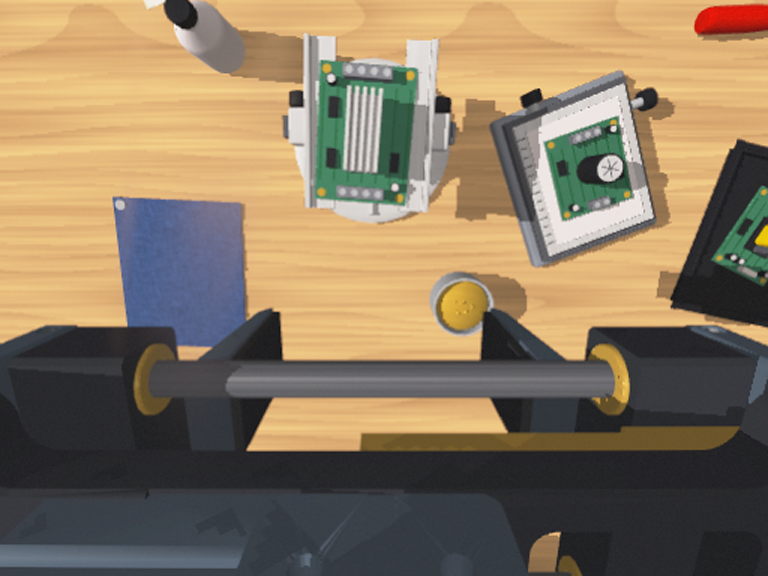

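```bash
cat >> h.py <<'E'
def fitmask(m,z,c):
    cs,_=cv2.findContours(m.astype(np.uint8),cv2.RETR_EXTERNAL,cv2.CHAIN_APPROX_NONE)
    k=max(cs,key=cv2.contourArea)[:,0].astype(float)
    w=unproj(k,z,c)[:,:2]; r=cv2.minAreaRect(w.astype(np.float32))
    (x,y),(a,b),t=r
    if a<b: a,b,t=b,a,t+90
    t=(t+90)%180-90
    return x,y,t,a,b
def green(im,roi=None):
    h=cv2.cvtColor(im,cv2.COLOR_RGB2HSV); m=(h[...,0]>55)&(h[...,0]<90)&(h[...,1]>90)&(h[...,2]>25)
    m=cv2.morphologyEx(m.astype(np.uint8),cv2.MORPH_CLOSE,np.ones((5,5)))
    if roi:
        q=np.zeros_like(m); q[roi[1]:roi[3],roi[0]:roi[2]]=1; m=m*q
    return m
def draw(im,c,polys,name,roi,sc):
    o=cv2.resize(im[roi[1]:roi[3],roi[0]:roi[2],::-1],None,fx=sc,fy=sc,interpolation=cv2.INTER_CUBIC)
    for p,col in polys:
        u=((proj(p,c)-[roi[0],roi[1]]+.5)*sc).astype(np.int32); cv2.polylines(o,[u],True,col,1)
    cv2.imwrite(f'pics/{name}.png',o)
E
python3 - <<'E'
from h import *
for n,z,roi in (('tray',6.4,(190,30,320,170)),('stage',42.4,(200,20,330,150)),('frame',137.4,(190,20,300,150))):
    im,c=load(n); f=fitmask(green(im,roi),z,c); print(n,np.round(f,1))
    L={'tray':(50,40),'stage':(45,40),'frame':(55,40)}[n]
    P=[(boxed(f[2],f[0],f[1],z,*L),(0,0,255))]
    if n=='frame':
        P+=[(boxed(f[2],f[0],f[1],140,68,54),(255,0,0)),(boxed(f[2],f[0],f[1],140,68,49),(255,0,255))]
    if n=='stage': P+=[(boxed(f[2],f[0],f[1],40,65,50),(255,0,0))]
    draw(im,c,P,n+'_f',roi,4)
E
```

```text
tray [ 501.2 -360.2  -25.1  100.5   81. ]
stage [ 579.5 -117.    19.1   88.2   77.6]
frame [603.7 124.8  -4.8 108.6  78.6]
```

View pics/frame_f.png

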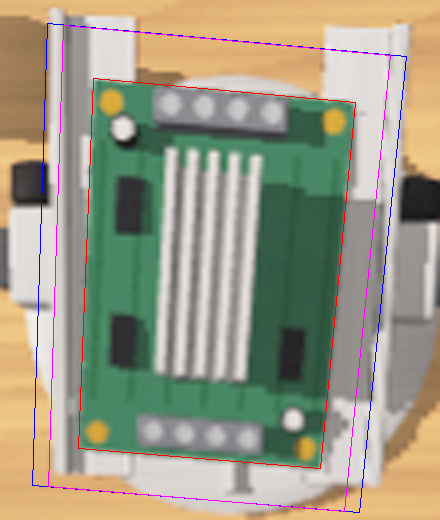

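View pics/stage_f.png

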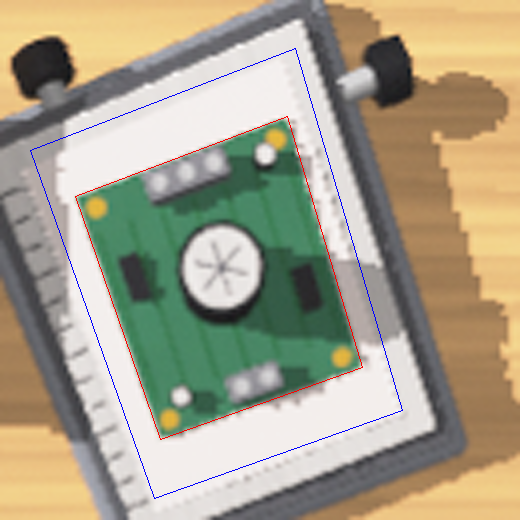

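View pics/tray_f.png

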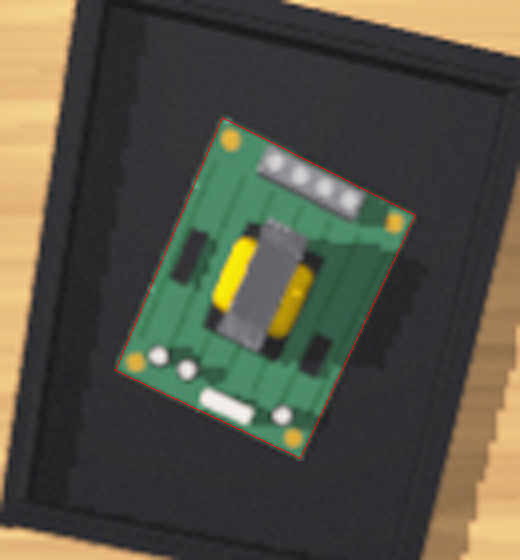

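```bash
python3 - <<'E'
from h import *
im,c=load('frame')
draw(im,c,[],'fz',(190,10,300,150),5.2 if 0 else 4.2)
uv=np.array([[50,10],[53,472],[410,25],[380,485]])/4+[190,20]-.5
w=unproj(uv,140,c); print(w.round(1)); 
for a,b in((0,1),(2,3)): d=w[a]-w[b]; print(np.degrees(np.arctan2(d[1],d[0])),np.hypot(*d[:2]))
print(w.mean(0))
E
```

```text
[[679.5 171.9 140. ]
 [544.8 177.5 140. ]
 [675.4  64.7 140. ]
 [540.4  70.  140. ]]
-2.373936811910951 134.9079992995915
-2.2834555451960936 135.11672306505594
[610.02067967 121.01348742 140.        ]
```

View pics/fz.png

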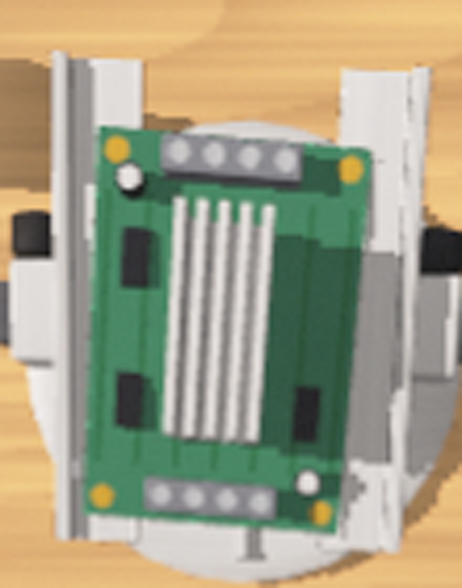

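The frame's rails fit to a centre of (610,121) and yaw −2.3°, measuring 135 x 107 mm against a nominal 136 x 108. The sink board is at (603.7,124.8), yaw −4.8°. All board outlines match their pictures, so I'll go to the sink board.

```bash
python3 - <<'E'
from h import *
im,c=load('frame')
w=unproj(np.array([[113,197],[244,205],[246,347]])/1.5,3,c); print('mat',w.round(0),(w[0]+w[2])/2)
go(603.7,124.8,200,-4.8); go(603.7,124.8,163,-4.8)
E
```

```text
mat [[550. 434.   3.]
 [541. 276.   3.]
 [356. 289.   3.]] [453.27440966 361.76669061   3.        ]
t4.07 pos [490.5 110.  340.8] rot [ 1.7996e+02  2.0000e-02 -1.5000e-01] F [0.1 0.4 0.8] w90.8 q [ 11.   9.  87.  -0.  84. 102.]
delta m [ 0.1132 -0.0152  0.1407] turn about tool z 4.65 rows>= 5
t4.07 pos [490.5 110.  340.8] rot [ 1.7996e+02  2.0000e-02 -1.5000e-01] F [0.1 0.4 0.8] w90.8 q [ 11.   9.  87.  -0.  84. 102.]
delta m [ 0.1132 -0.0153  0.1777] turn about tool z 4.65 rows>= 6
```

Call:
jog_arm(deltas=[[[0.03,-0.004,0.01,2,0.056],[0.07,-0.01,0.03,4.65,0.056],[0.1,-0.0145,0.06,4.65,0.056],[0.113,-0.0152,0.095,4.65,0.056],[0.1132,-0.0152,0.12,4.65,0.056],[0.1132,-0.0152,0.135,4.65,0.056],[0.1132,-0.0152,0.14,4.65,0.056],[0.1132,-0.0152,0.14,4.65,0.056],[0.1132,-0.0152,0.14,4.65,0.056]]])

```text
time_s: 4.82
ee_pos: [604.3, 126.1, 202.1]
ee_rot: [-180.0, -0.1, -4.7]
force: [-0.3, 0.1, -0.3]
gripper_width: 56.0
```

```bash
python3 - <<'E'
from h import *
snap('wrist','f2'); snap('scene','f2s',True)
go(603.7,124.8,163,-4.8)
E
```

```text
t4.82 pos [604.3 126.1 202.1] rot [-1.7998e+02 -1.0000e-01 -4.7200e+00] F [-0.3  0.1 -0.3] w56.0 q [ 11.  23.  87.  -0.  70. 105.]
t4.87 pos [604.5 126.4 202.7] rot [-179.96   -0.18   -4.7 ] F [ 1.  -0.2  0.5] w56.1 q [ 11.  23.  86.  -0.  70. 105.]
t4.92 pos [604.6 126.6 203. ] rot [-179.95   -0.21   -4.68] F [0.2 0.5 0.3] w56.1 q [ 11.  23.  86.  -0.  70. 105.]
delta m [-0.0008  0.0019  0.04  ] turn about tool z 0.12 rows>= 1
```

View pics/f2.png

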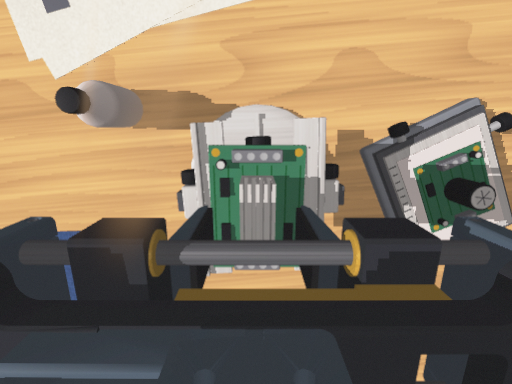

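View pics/f2s.png

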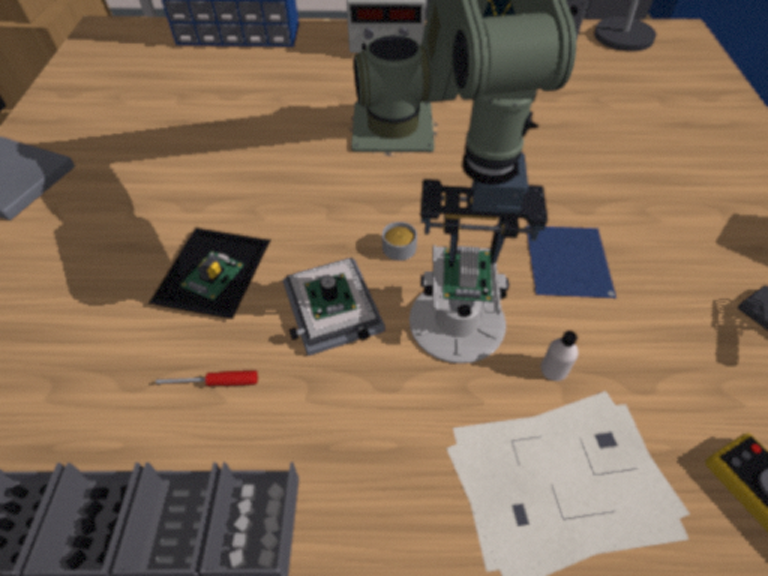

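The fingers straddle the heat sink (columns 238–277 between the fingers at 210 and 300). I'll descend and grip.

Call:
jog_arm(deltas=[[[0,0.001,0.01,0,0.056],[0,0.001,0.02,0,0.056],[0,0.001,0.03,0,0.056],[0,0.001,0.035,0,0.056],[0,0.001,0.038,0,0.056],[0,0.001,0.038,0,0.056],[0,0.001,0.038,0,0.056],[0,0.001,0.038,0,0.045],[0,0.001,0.038,0,0.035],[0,0.001,0.038,0,0.028],[0,0.001,0.038,0,0.02],[0,0.001,0.038,0,0.01],[0,0.001,0.038,0,0.01],[0,0.001,0.038,0,0.01]]], grip_force=20)

```text
time_s: 6.08
ee_pos: [603.7, 125.6, 163.2]
ee_rot: [180.0, -0.0, -4.6]
force: [-0.7, -2.1, 1.4]
gripper_width: 25.5
```

```bash
python3 - <<'E'
from h import *
snap('wrist','f3')
E
```

```text
t6.08 pos [603.7 125.6 163.2] rot [ 1.7997e+02 -2.0000e-02 -4.6500e+00] F [-0.7 -2.1  1.4] w25.5 q [ 11.  25.  90.  -0.  65. 105.]
```

View pics/f3.png

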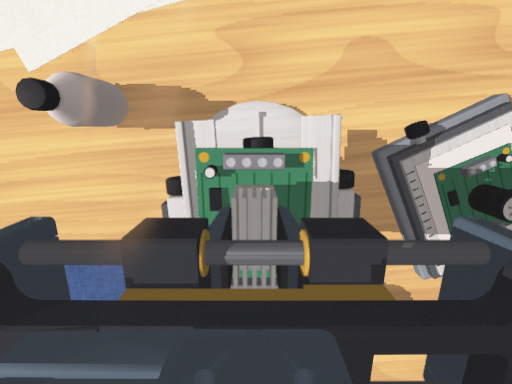

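The grip is firm at 25.5 mm. I'll lift and carry it to the mat.

Call:
jog_arm(deltas=[[[0,0,-0.005,0,0.01],[0,0,-0.015,0,0.01],[0,0,-0.03,0,0.01],[0,0,-0.045,0,0.01],[-0.004,-0.006,-0.055,0,0.01],[-0.014,-0.018,-0.06,0,0.01],[-0.03,-0.04,-0.06,0,0.01],[-0.048,-0.064,-0.06,0,0.01],[-0.067,-0.089,-0.06,0,0.01],[-0.086,-0.114,-0.06,0,0.01],[-0.105,-0.139,-0.06,0,0.01],[-0.124,-0.164,-0.06,0,0.01],[-0.142,-0.188,-0.055,0,0.01],[-0.156,-0.206,-0.045,0,0.01],[-0.164,-0.217,-0.03,0,0.01],[-0.168,-0.222,-0.01,0,0.01],[-0.169,-0.224,0.01,0,0.01],[-0.169,-0.224,0.03,0,0.01],[-0.169,-0.224,0.05,0,0.01],[-0.169,-0.224,0.06,0,0.01]]])

```text
time_s: 7.8
ee_pos: [450.5, 362.7, 100.4]
ee_rot: [179.8, 0.2, -4.6]
force: [-0.7, -0.6, -2.7]
gripper_width: 25.8
```

```bash
python3 - <<'E'
from h import *
snap('top','m1',True); go(453,362,31.5,-4.6)
E
```

```text
t7.80 pos [450.5 362.7 100.4] rot [179.82   0.24  -4.59] F [-0.7 -0.6 -2.7] w25.8 q [ 38.  25.  99.   0.  56. 132.]
t7.85 pos [450.3 362.1  99.3] rot [179.74   0.32  -4.6 ] F [-1.6 -0.8 -3.3] w25.9 q [ 38.  25. 100.   0.  56. 132.]
delta m [ 0.0031 -0.0004  0.0678] turn about tool z -0.0 rows>= 2
```

View pics/m1.png

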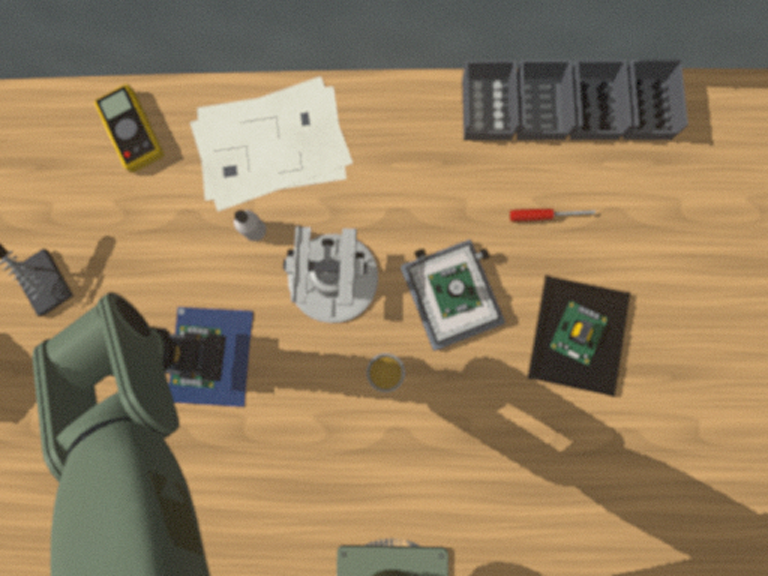

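The frame is empty and the sink board is over the mat at (200,350). I'll lower it gently.

Call:
jog_arm(deltas=[[[0.002,0,0.01,0,0.01],[0.002,0,0.025,0,0.01],[0.002,0,0.04,0,0.01],[0.002,0,0.052,0,0.01],[0.002,0,0.06,0,0.01],[0.002,0,0.064,0,0.01],[0.002,0,0.066,0,0.01],[0.002,0,0.067,0,0.01],[0.002,0,0.068,0,0.01],[0.002,0,0.069,0,0.01],[0.002,0,0.07,0,0.01],[0.002,0,0.0705,0,0.01],[0.002,0,0.071,0,0.01],[0.002,0,0.071,0,0.01],[0.002,0,0.071,0,0.01]]])

```text
time_s: 9.1
ee_pos: [455.3, 362.7, 31.9]
ee_rot: [180.0, -0.0, -4.6]
force: [0.6, 0.0, -1.5]
gripper_width: 25.8
```

Call:
jog_arm(deltas=[[[0,0,0.0004,0,0.01],[0,0,0.0008,0,0.01],[0,0,0.0012,0,0.01],[0,0,0.0012,0,0.01]]])

```text
time_s: 9.43
ee_pos: [455.3, 362.7, 31.2]
ee_rot: [-180.0, -0.0, -4.6]
force: [-0.2, -1.0, 3.9]
gripper_width: 25.9
```

It is in contact at about 4 N. I'll release and rise.

Call:
jog_arm(deltas=[[[0,0,0,0,0.03],[0,0,0,0,0.038],[0,0,0,0,0.046],[0,0,0,0,0.052],[0,0,0,0,0.052],[0,0,-0.008,0,0.052],[0,0,-0.025,0,0.052],[0,0,-0.05,0,0.052],[0,0,-0.085,0,0.052],[0,0,-0.12,0,0.052],[0,0,-0.16,0,0.052],[0,0,-0.19,0,0.052],[0,0,-0.21,0,0.052],[0,0,-0.21,0,0.052]]])

```text
time_s: 10.6
ee_pos: [457.2, 364.2, 247.0]
ee_rot: [-179.6, -0.5, -4.6]
force: [-0.7, -0.0, 0.3]
gripper_width: 52.2
```

```bash
python3 - <<'E'
from h import *
im,c=snap('wrist','m2',True)
go(501.2,-360.2,240,-25.1)
E
```

```text
t10.60 pos [457.2 364.2 247. ] rot [-179.57   -0.49   -4.65] F [-0.7 -0.   0.3] w52.2 q [ 37.  18.  87.  -0.  74. 132.]
t10.65 pos [456.2 363.4 244. ] rot [-179.76   -0.27   -4.65] F [-0.8  0.5 -0.4] w52.1 q [ 37.  18.  88.  -0.  74. 132.]
delta m [0.1035 0.7176 0.0015] turn about tool z 20.45 rows>= 18
```

View pics/m2.png

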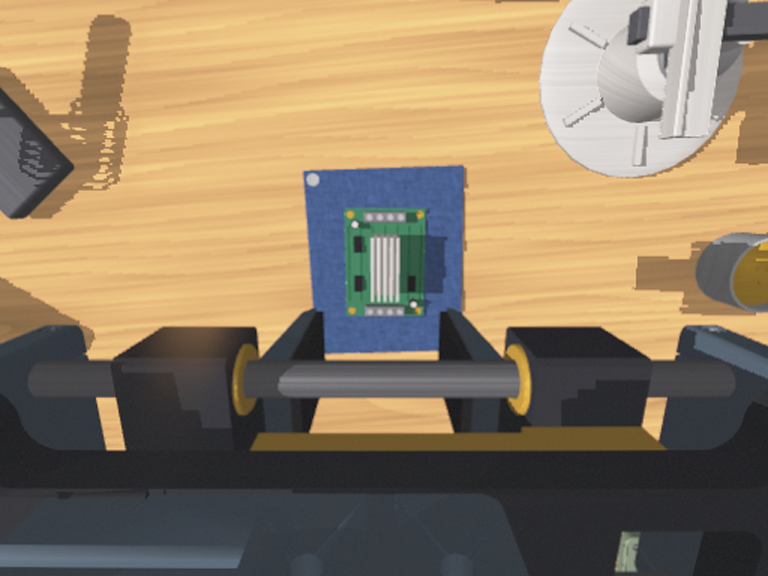

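The sink board lies flat and centred on the mat, at (386,262) in the picture. Next is the transformer board.

Call:
jog_arm(deltas=[[[0.003,0.015,0,1,0.056],[0.008,0.05,0,3,0.056],[0.014,0.09,0,5,0.056],[0.02,0.13,0,7,0.056],[0.026,0.17,0,9,0.056],[0.032,0.21,0,11,0.056],[0.038,0.25,0,13,0.056],[0.044,0.29,0,15,0.056],[0.05,0.33,0,17,0.056],[0.056,0.37,0,19,0.056],[0.062,0.41,0,20.45,0.056],[0.068,0.45,0,20.45,0.056],[0.074,0.49,0,20.45,0.056],[0.08,0.53,0,20.45,0.056],[0.086,0.57,0,20.45,0.056],[0.09,0.61,0,20.45,0.056],[0.096,0.65,0,20.45,0.056],[0.1,0.685,0,20.45,0.056],[0.103,0.707,0,20.45,0.056],[0.1035,0.717,0,20.45,0.056]]])

```text
time_s: 12.32
ee_pos: [498.5, -363.4, 238.2]
ee_rot: [180.0, 0.2, -25.3]
force: [0.8, 0.8, -0.7]
gripper_width: 55.7
```

```bash
python3 - <<'E'
from h import *
im,c=load('stage'); roi=(350,90,450,190)
f=fitmask(green(im,roi),6.4,c); print('T from stage view',np.round(f,1))
go(501.2,-360.2,32,-25.1)
E
```

```text
T from stage view [ 501.5 -360.1  -25.3  101.1   81.2]
t12.32 pos [ 498.5 -363.4  238.2] rot [179.98   0.22 -25.31] F [ 0.8  0.8 -0.7] w55.7 q [-37.  22.  83.  -0.  75.  78.]
delta m [ 0.0018 -0.0041  0.2062] turn about tool z -0.21 rows>= 5
```

Call:
jog_arm(deltas=[[[0,0,0.01,0,0.056],[0,0,0.035,0,0.056],[0,0,0.065,0,0.056],[0,0,0.1,0,0.056],[0,0,0.13,0,0.056],[0,0,0.148,0,0.056],[0,0,0.15,0,0.056],[0,0,0.15,0,0.056],[0,0,0.15,0,0.056]]])

```text
time_s: 13.07
ee_pos: [500.8, -359.7, 91.6]
ee_rot: [180.0, -0.1, -25.1]
force: [0.9, -0.1, 0.2]
gripper_width: 56.3
```

```bash
python3 - <<'E'
from h import *
snap('wrist','t2',True)
go(501.3,-360.2,32,-25.2)
E
```

```text
t13.07 pos [ 500.8 -359.7   91.6] rot [ 1.800e+02 -6.000e-02 -2.505e+01] F [ 0.9 -0.1  0.2] w56.3 q [-37.  28.  95.   0.  57.  78.]
t13.12 pos [ 501.2 -360.2   92.3] rot [ 1.7997e+02 -1.6000e-01 -2.5060e+01] F [-0.  -0.2 -0.4] w56.2 q [-37.  28.  95.   0.  57.  78.]
delta m [-0.0001 -0.0001  0.0603] turn about tool z 0.14 rows>= 2
```

View pics/t2.png

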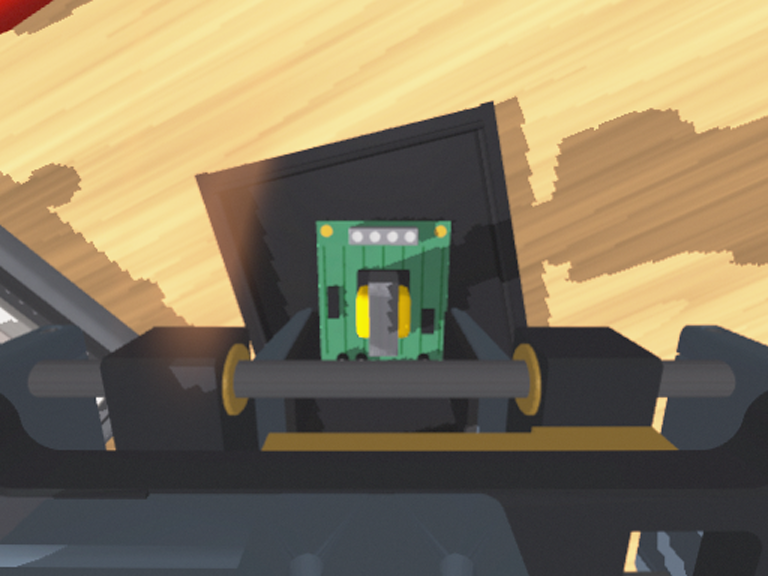

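The board is square to the tool and centred between the fingers. I'll descend and grip.

Call:
jog_arm(deltas=[[[0,0,0.012,0,0.056],[0,0,0.028,0,0.056],[0,0,0.042,0,0.056],[0,0,0.052,0,0.056],[0,0,0.057,0,0.056],[0,0,0.059,0,0.056],[0,0,0.059,0,0.056],[0,0,0.059,0,0.056],[0,0,0.059,0,0.046],[0,0,0.059,0,0.038],[0,0,0.059,0,0.032],[0,0,0.059,0,0.024],[0,0,0.059,0,0.015],[0,0,0.059,0,0.015],[0,0,0.059,0,0.015]]])

```text
time_s: 14.37
ee_pos: [500.4, -360.5, 32.0]
ee_rot: [180.0, -0.0, -25.1]
force: [-0.3, 0.2, 1.9]
gripper_width: 30.0
```

```bash
python3 - <<'E'
from h import *
go(610,121,32,-2.3)
E
```

```text
t14.37 pos [ 500.4 -360.5   32. ] rot [ 1.7999e+02 -3.0000e-02 -2.5100e+01] F [-0.3  0.2  1.9] w30.0 q [-37.  32.  98.  -0.  49.  78.]
delta m [-1.050e-01 -4.825e-01 -2.000e-04] turn about tool z -22.8 rows>= 12
```

Gripped at 30.0 mm. I'll lift first.

Call:
jog_arm(deltas=[[[0,0,-0.004,0,0.015],[0,0,-0.012,0,0.015],[0,0,-0.025,0,0.015],[0,0,-0.042,0,0.015],[0,0,-0.062,0,0.015],[0,0,-0.085,0,0.015],[0,0,-0.11,0,0.015],[0,0,-0.135,0,0.015],[0,0,-0.158,0,0.015],[0,0,-0.176,0,0.015],[0,0,-0.187,0,0.015],[0,0,-0.19,0,0.015],[0,0,-0.19,0,0.015]]])

```text
time_s: 15.45
ee_pos: [500.3, -360.3, 222.2]
ee_rot: [180.0, -0.0, -25.1]
force: [-0.1, -0.0, -3.5]
gripper_width: 29.9
```

Call:
jog_arm(deltas=[[[-0.002,-0.008,0,0,0.015],[-0.005,-0.022,0,-1,0.015],[-0.009,-0.042,0,-2,0.015],[-0.015,-0.067,0,-3,0.015],[-0.021,-0.096,0,-4.5,0.015],[-0.028,-0.127,0,-6,0.015],[-0.034,-0.158,0,-7.5,0.015],[-0.041,-0.189,0,-9,0.015],[-0.048,-0.22,0,-10.5,0.015],[-0.055,-0.251,0,-12,0.015],[-0.061,-0.282,0,-13.5,0.015],[-0.068,-0.313,0,-15,0.015],[-0.075,-0.344,0,-16.5,0.015],[-0.082,-0.375,0,-18,0.015],[-0.088,-0.404,0,-19.5,0.015],[-0.094,-0.431,0,-21,0.015],[-0.099,-0.455,0,-22,0.015],[-0.103,-0.472,0,-22.5,0.015],[-0.1045,-0.48,0,-22.8,0.015],[-0.105,-0.4825,0,-22.8,0.015]]])

```text
time_s: 17.12
ee_pos: [609.1, 123.3, 220.4]
ee_rot: [180.0, 0.1, -2.1]
force: [0.3, -1.0, -2.2]
gripper_width: 30.0
```

Call:
jog_arm(deltas=[[[0,0,0,0,0.015],[0,0,0,0,0.015],[0,0,0,0,0.015],[0,0,0,0,0.015]]])

```text
time_s: 17.45
ee_pos: [609.7, 120.1, 221.8]
ee_rot: [180.0, 0.0, -2.4]
force: [0.4, 0.2, -2.0]
gripper_width: 29.7
```

```bash
python3 - <<'E'
from h import *
snap('wrist','t3',True); snap('scene','t3s',True)
im,c=load('t3')
go(610,121,163,-2.3)
E
```

```text
t17.45 pos [609.7 120.1 221.8] rot [ 1.7998e+02  1.0000e-02 -2.3800e+00] F [ 0.4  0.2 -2. ] w29.7 q [ 10.  23.  84.  -0.  73. 102.]
t17.50 pos [609.8 120.2 221.9] rot [179.99  -0.    -2.37] F [-0.2 -0.2 -2.4] w30.0 q [ 10.  23.  84.  -0.  73. 102.]
t17.55 pos [609.8 120.3 221.9] rot [ 1.7999e+02 -1.0000e-02 -2.3700e+00] F [-0.3 -0.7 -2.1] w29.5 q [ 10.  23.  84.  -0.  73. 102.]
delta m [ 0.0001 -0.0007  0.0589] turn about tool z -0.07 rows>= 2
```

View pics/t3.png

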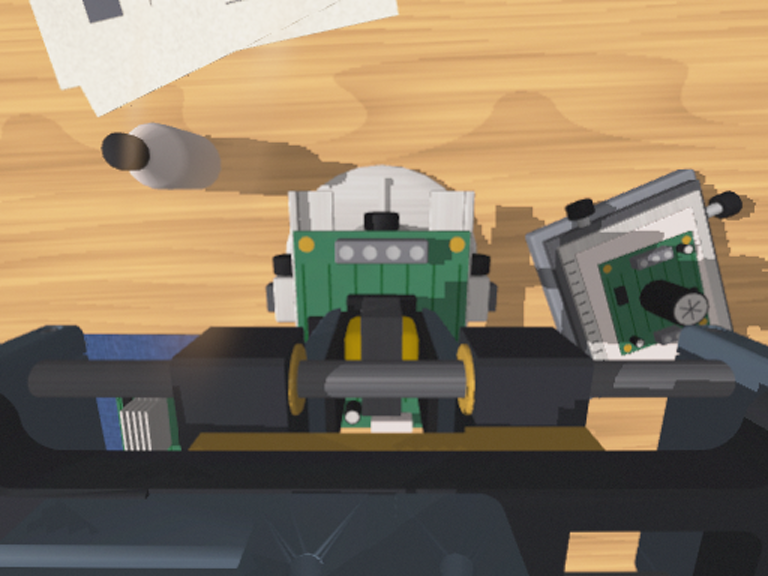

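View pics/t3s.png

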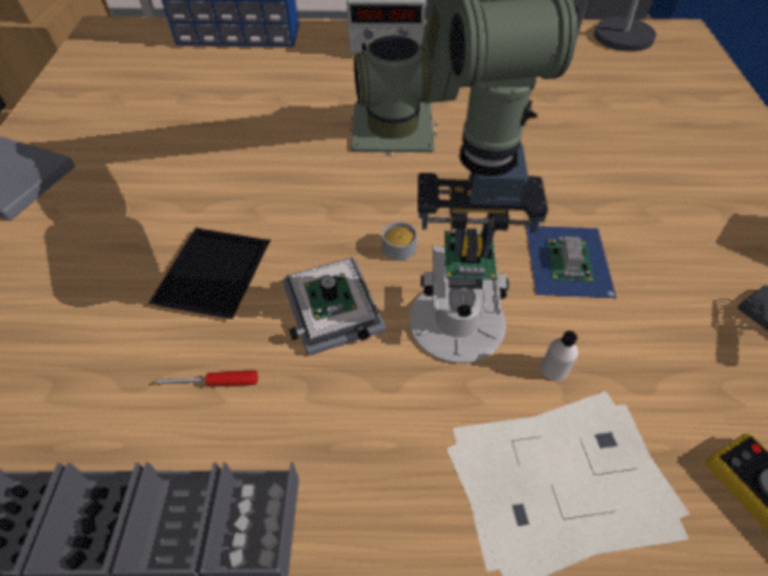

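```bash
python3 - <<'E'
from h import *
im,c=load('t3')
P=[(boxed(-2.3,610,121,140,68,54),(255,0,0)),(boxed(-2.3,610,121,140,68,49),(255,0,255)),(boxed(-2.37,609.8,120.2,196.3,50,40),(0,0,255))]
draw(im,c,P,'t3z',(170,110,340,260),4.5)
E
```

```text
(no output)
```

View pics/t3z.png

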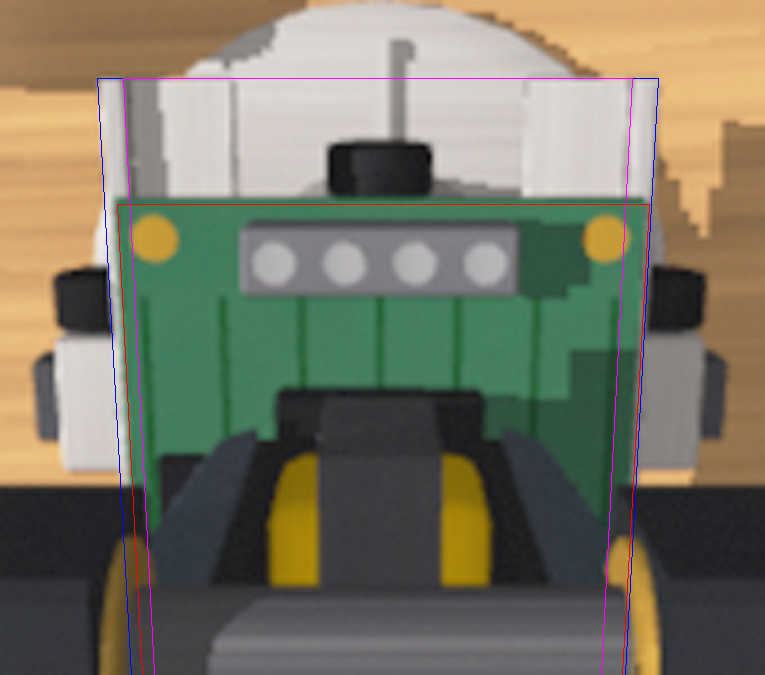

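The rails and the carried board both line up with the predicted outlines to within a millimetre. I'll lower it.

Call:
jog_arm(deltas=[[[0,-0.0007,0.006,0,0.015],[0,-0.0007,0.016,0,0.015],[0,-0.0007,0.028,0,0.015],[0,-0.0007,0.038,0,0.015],[0,-0.0007,0.046,0,0.015],[0,-0.0007,0.051,0,0.015],[0,-0.0007,0.053,0,0.015],[0,-0.0007,0.054,0,0.015],[0,-0.0007,0.055,0,0.015],[0,-0.0007,0.056,0,0.015],[0,-0.0007,0.057,0,0.015],[0,-0.0007,0.0575,0,0.015],[0,-0.0007,0.058,0,0.015],[0,-0.0007,0.058,0,0.015],[0,-0.0007,0.058,0,0.015]]])

```text
time_s: 18.8
ee_pos: [610.0, 121.9, 163.8]
ee_rot: [180.0, -0.0, -2.3]
force: [-0.1, -0.6, -2.2]
gripper_width: 29.9
```

Call:
jog_arm(deltas=[[[0,0,0.0004,0,0.015],[0,0,0.0008,0,0.015],[0,0,0.001,0,0.015],[0,0,0.001,0,0.015]]])

```text
time_s: 19.13
ee_pos: [610.0, 121.9, 163.0]
ee_rot: [-180.0, -0.0, -2.3]
force: [-0.3, -0.5, -0.1]
gripper_width: 29.7
```

Call:
jog_arm(deltas=[[[0,0,0.0002,0,0.015],[0,0,0.0004,0,0.015],[0,0,0.0004,0,0.015]]])

```text
time_s: 19.38
ee_pos: [610.0, 121.9, 163.0]
ee_rot: [-180.0, -0.0, -2.3]
force: [-2.2, -0.4, 3.9]
gripper_width: 29.9
```

Seated at about 4 N, so I'll release and rise.

Call:
jog_arm(deltas=[[[0,0,0,0,0.033],[0,0,0,0,0.04],[0,0,0,0,0.048],[0,0,0,0,0.054],[0,0,0,0,0.054],[0,0,-0.008,0,0.054],[0,0,-0.025,0,0.054],[0,0,-0.05,0,0.054],[0,0,-0.08,0,0.054],[0,0,-0.1,0,0.054],[-0.02,0,-0.11,0,0.054],[-0.05,0,-0.11,0,0.054],[-0.07,0,-0.11,0,0.054],[-0.07,0,-0.11,0,0.054],[-0.07,0,-0.11,0,0.054]]])

```text
time_s: 20.63
ee_pos: [539.6, 124.8, 273.5]
ee_rot: [-180.0, -0.1, -2.3]
force: [0.2, 0.2, -0.6]
gripper_width: 54.3
```

```bash
python3 - <<'E'
from h import *
im,c=snap('wrist','t4')
roi=(190,20,330,215)
f=fitmask(green(im,(190,20,330,215)),137.4,c); print(np.round(f,1))
draw(im,c,[(boxed(-2.3,610,121,140,68,54),(255,0,0)),(boxed(-2.3,610,121,140,68,49),(255,0,255)),(boxed(f[2],f[0],f[1],137.4,50,40),(0,0,255))],'t4z',(180,60,330,220),3.7)
go(579.5,-117,240,19.1)
E
```

```text
t20.63 pos [539.6 124.8 273.5] rot [-1.7998e+02 -1.2000e-01 -2.2700e+00] F [ 0.2  0.2 -0.6] w54.3 q [ 12.  15.  88.  -0.  77. 104.]
[611.3 122.5  -2.2  97.5  78.7]
t20.68 pos [540.4 124.8 273.2] rot [-1.7998e+02 -1.1000e-01 -2.2900e+00] F [ 0.5 -0.1 -0.1] w54.1 q [ 12.  15.  88.  -0.  77. 104.]
delta m [0.0487 0.24   0.0332] turn about tool z -21.39 rows>= 6
```

View pics/t4z.png

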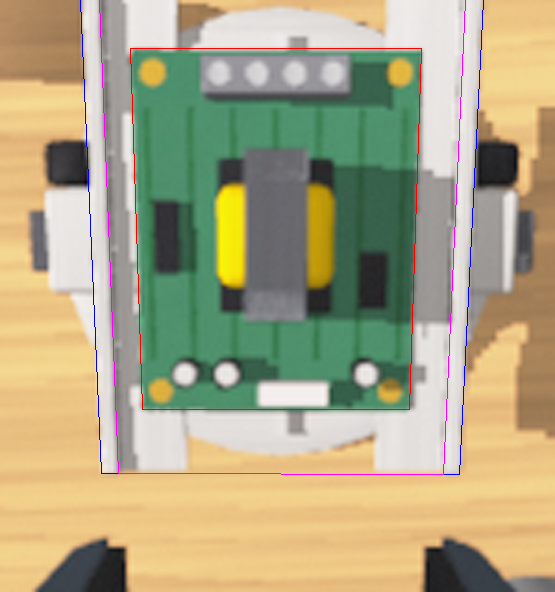

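The transformer board lies on both ledges between the lips, yaw −2.2° against the rails' −2.3°. Next is the capacitor board.

Call:
jog_arm(deltas=[[[0.005,0.015,0,-2,0.056],[0.012,0.045,0,-5,0.056],[0.02,0.08,0,-8,0.056],[0.028,0.115,0,-11,0.056],[0.036,0.15,0,-14,0.056],[0.042,0.185,0,-17,0.056],[0.046,0.215,0,-20,0.056],[0.048,0.235,0.01,-21.4,0.056],[0.0487,0.24,0.04,-21.4,0.056],[0.0487,0.24,0.075,-21.4,0.056],[0.0487,0.24,0.11,-21.4,0.056],[0.0487,0.24,0.135,-21.4,0.056],[0.0487,0.24,0.145,-21.4,0.056],[0.0487,0.24,0.145,-21.4,0.056],[0.0487,0.24,0.145,-21.4,0.056],[0.0487,0.24,0.145,-21.4,0.056]]])

```text
time_s: 22.02
ee_pos: [580.8, -117.4, 129.2]
ee_rot: [179.9, -0.2, 19.1]
force: [1.2, 0.1, -0.0]
gripper_width: 56.1
```

```bash
python3 - <<'E'
from h import *
snap('wrist','c2',True)
go(579.5,-117,68,19.1)
E
```

```text
t22.02 pos [ 580.8 -117.4  129.2] rot [179.88  -0.19  19.11] F [ 1.2  0.1 -0. ] w56.1 q [-13.  24.  96.  -0.  60.  58.]
t22.07 pos [ 580.7 -117.4  129.5] rot [179.86  -0.21  19.11] F [1.2 0.1 0.9] w55.9 q [-13.  24.  96.  -0.  60.  58.]
delta m [-0.0012 -0.001   0.0614] turn about tool z 0.01 rows>= 2
```

View pics/c2.png

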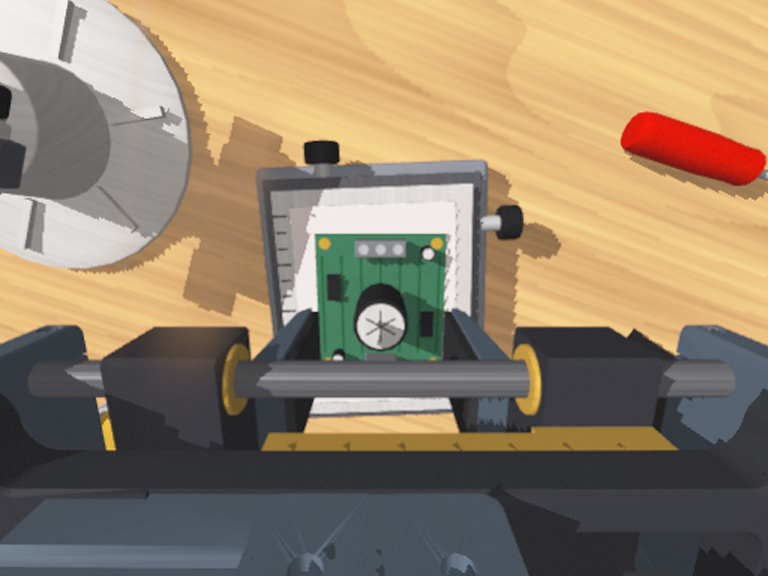

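Centred. I'll descend and grip the capacitor.

Call:
jog_arm(deltas=[[[-0.001,-0.0005,0.012,0,0.056],[-0.001,-0.0005,0.028,0,0.056],[-0.001,-0.0005,0.042,0,0.056],[-0.001,-0.0005,0.053,0,0.056],[-0.001,-0.0005,0.058,0,0.056],[-0.001,-0.0005,0.06,0,0.056],[-0.001,-0.0005,0.06,0,0.056],[-0.001,-0.0005,0.06,0,0.056],[-0.001,-0.0005,0.06,0,0.046],[-0.001,-0.0005,0.06,0,0.038],[-0.001,-0.0005,0.06,0,0.032],[-0.001,-0.0005,0.06,0,0.024],[-0.001,-0.0005,0.06,0,0.015],[-0.001,-0.0005,0.06,0,0.015],[-0.001,-0.0005,0.06,0,0.015]]], grip_force=25)

```text
time_s: 23.32
ee_pos: [578.1, -117.1, 67.6]
ee_rot: [180.0, -0.0, 19.1]
force: [-0.8, -0.9, 2.1]
gripper_width: 29.2
```

```bash
python3 - <<'E'
from h import *
im,c=load('tray')
uv=np.array([[318,28],[489,68],[438,272],[286,242]])/1.5
w=unproj(uv,16,c); print(w.round(1),w.mean(0),[np.hypot(*(w[i]-w[(i+1)%4])[:2]).round(1) for i in range(4)])
d=w[0]-w[3];print(np.degrees(np.arctan2(d[1],d[0]))); d=w[1]-w[2];print(np.degrees(np.arctan2(d[1],d[0])))
go(505,-358,68,-13)
E
```

```text
[[ 612.9 -299.4   16. ]
 [ 579.2 -461.3   16. ]
 [ 380.4 -419.7   16. ]
 [ 412.7 -258.    16. ]] [ 496.30581561 -359.60473257   16.        ] [np.float64(165.4), np.float64(203.0), np.float64(164.8), np.float64(204.5)]
-11.678457511782
-11.828228858505
t23.32 pos [ 578.1 -117.1   67.6] rot [ 1.7997e+02 -2.0000e-02  1.9110e+01] F [-0.8 -0.9  2.1] w29.2 q [-13.  28. 100.  -0.  52.  58.]
delta m [-0.1479  0.2037 -0.0003] turn about tool z 32.11 rows>= 7
```

Gripped at 29.2 mm. The tray fits to a centre of (496.3,−359.6), yaw −11.8°, measuring 204 x 165 mm. I'll lift and carry the board over.

Call:
jog_arm(deltas=[[[0,0,-0.004,0,0.015],[0,0,-0.012,0,0.015],[0,0,-0.025,0,0.015],[0,0,-0.04,0,0.015],[-0.002,0.003,-0.052,0.5,0.015],[-0.008,0.01,-0.06,1.5,0.015],[-0.018,0.023,-0.06,3,0.015],[-0.03,0.039,-0.06,5.5,0.015],[-0.044,0.057,-0.06,8.5,0.015],[-0.058,0.075,-0.06,11.5,0.015],[-0.072,0.093,-0.06,14.5,0.015],[-0.086,0.111,-0.06,17.5,0.015],[-0.1,0.129,-0.06,20.5,0.015],[-0.114,0.147,-0.06,23,0.015],[-0.127,0.164,-0.06,25.5,0.015],[-0.138,0.178,-0.06,28,0.015],[-0.147,0.19,-0.06,30,0.015],[-0.153,0.198,-0.06,30.9,0.015],[-0.156,0.2015,-0.06,30.9,0.015],[-0.1566,0.2024,-0.06,30.9,0.015]]])

```text
time_s: 24.98
ee_pos: [495.8, -360.0, 127.3]
ee_rot: [-180.0, 0.0, -11.8]
force: [0.0, -0.8, -0.3]
gripper_width: 29.0
```

Call:
jog_arm(deltas=[[[0,0,0.01,0,0.015],[0,0,0.02,0,0.015],[0,0,0.03,0,0.015],[0,0,0.03,0,0.015],[0,0,0.03,0,0.015]]])

```text
time_s: 25.4
ee_pos: [495.8, -358.4, 96.0]
ee_rot: [-179.9, 0.1, -11.7]
force: [0.1, 0.1, -0.7]
gripper_width: 29.4
```

```bash
python3 - <<'E'
from h import *
snap('wrist','c3',True); snap('top','c3t',True)
go(496.3,-359.6,31.6,-11.8)
E
```

```text
t25.40 pos [ 495.8 -358.4   96. ] rot [-1.7993e+02  1.4000e-01 -1.1750e+01] F [ 0.1  0.1 -0.7] w29.4 q [-37.  28.  95.   0.  57.  65.]
t25.45 pos [ 496.2 -358.9   96.8] rot [-1.7998e+02  5.0000e-02 -1.1760e+01] F [ 0.3  0.1 -1.1] w29.3 q [-37.  28.  95.  -0.  57.  65.]
t25.50 pos [ 496.5 -359.3   97.3] rot [ 1.800e+02 -1.000e-02 -1.177e+01] F [ 0.3 -0.7 -1.4] w29.3 q [-37.  28.  95.  -0.  57.  65.]
delta m [-0.0001  0.0004  0.0657] turn about tool z 0.03 rows>= 2
```

View pics/c3.png

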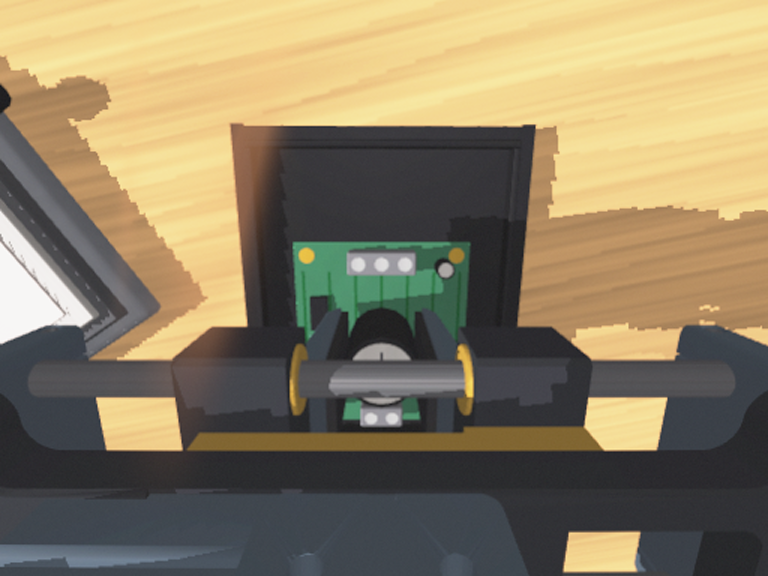

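View pics/c3t.png

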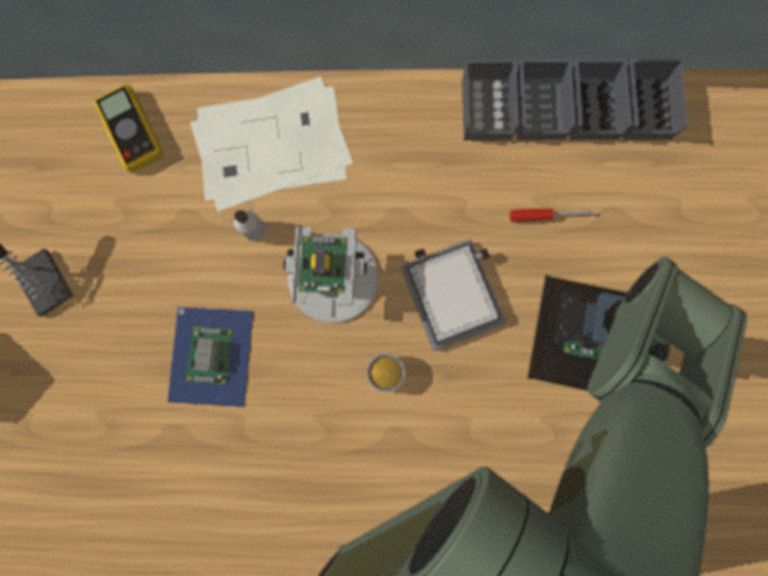

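The board is square over the tray and clear of its walls. I'll lower it.

Call:
jog_arm(deltas=[[[0,0,0.008,0,0.015],[0,0,0.02,0,0.015],[0,0,0.034,0,0.015],[0,0,0.046,0,0.015],[0,0,0.055,0,0.015],[0,0,0.059,0,0.015],[0,0,0.061,0,0.015],[0,0,0.062,0,0.015],[0,0,0.063,0,0.015],[0,0,0.064,0,0.015],[0,0,0.0645,0,0.015],[0,0,0.065,0,0.015],[0,0,0.065,0,0.015],[0,0,0.065,0,0.015]]])

```text
time_s: 26.67
ee_pos: [496.2, -359.5, 32.5]
ee_rot: [180.0, -0.0, -11.8]
force: [-0.5, -0.2, -0.9]
gripper_width: 29.0
```

Call:
jog_arm(deltas=[[[0,0,0.0004,0,0.015],[0,0,0.0008,0,0.015],[0,0,0.001,0,0.015],[0,0,0.001,0,0.015]]])

```text
time_s: 27.0
ee_pos: [496.3, -359.5, 31.7]
ee_rot: [180.0, -0.0, -11.8]
force: [0.1, -0.2, 1.8]
gripper_width: 29.4
```

Seated. I'll release and rise.

Call:
jog_arm(deltas=[[[0,0,0,0,0.033],[0,0,0,0,0.04],[0,0,0,0,0.048],[0,0,0,0,0.054],[0,0,0,0,0.054],[0,0,-0.008,0,0.054],[0,0,-0.025,0,0.054],[0,0,-0.05,0,0.054],[0,0,-0.085,0,0.054],[0,0,-0.12,0,0.054],[0,0,-0.16,0,0.054],[-0.02,0,-0.19,0,0.054],[-0.04,-0.01,-0.21,0,0.054],[-0.05,-0.02,-0.22,0,0.054],[-0.05,-0.02,-0.22,0,0.054]]])

```text
time_s: 28.25
ee_pos: [450.7, -328.7, 255.6]
ee_rot: [179.9, -0.3, -11.8]
force: [0.0, -0.5, -0.4]
gripper_width: 53.9
```

```bash
python3 - <<'E'
from h import *
im,c=snap('wrist','c4',True)
print(np.round(fitmask(green(im,(200,60,330,220)),6.4,c),1))
go(470,-110,270,0)
E
```

```text
t28.25 pos [ 450.7 -328.7  255.6] rot [179.88  -0.3  -11.79] F [ 0.  -0.5 -0.4] w53.9 q [-37.  16.  90.   0.  74.  64.]
[ 497.6 -359.1  -11.7   89.4   80.5]
t28.30 pos [ 451.3 -329.4  253.7] rot [179.89  -0.22 -11.78] F [-0.3 -0.7 -0.3] w54.1 q [-37.  16.  90.  -0.  74.  64.]
delta m [-0.0264 -0.2186 -0.0168] turn about tool z -11.78 rows>= 6
```

View pics/c4.png

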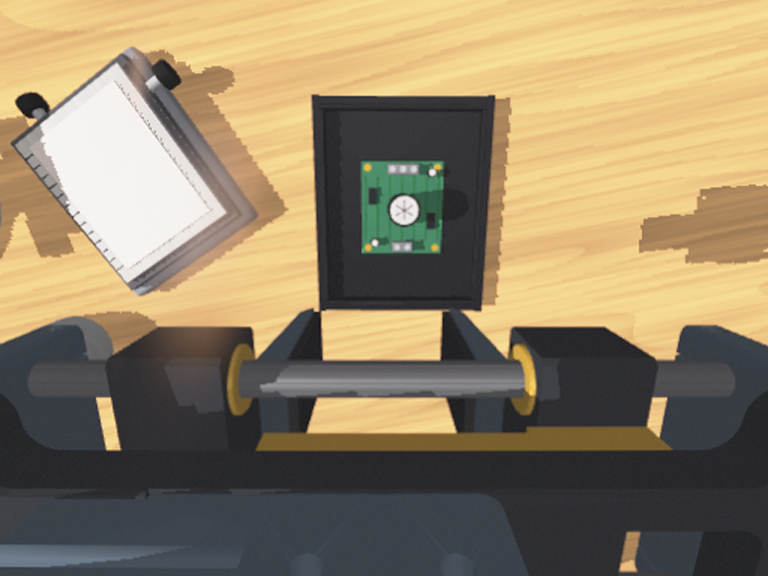

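The capacitor board lies flat in the middle of the tray. Next I'll view the empty stage closely to find the centre of the white plate.

Call:
jog_arm(deltas=[[[0,-0.015,0,-2,0.056],[0,-0.045,0,-6,0.056],[0,-0.08,0.005,-12,0.056],[0,-0.115,0.015,-18,0.056],[0,-0.15,0.03,-24,0.056],[-0.003,-0.175,0.045,-30,0.056],[-0.003,-0.186,0.053,-30.9,0.056],[-0.003,-0.186,0.053,-30.9,0.056],[-0.003,-0.186,0.053,-30.9,0.056],[-0.003,-0.186,0.053,-30.9,0.056],[-0.003,-0.186,0.053,-30.9,0.056]]])

```text
time_s: 29.22
ee_pos: [487.0, -148.4, 199.0]
ee_rot: [179.9, -0.1, 19.0]
force: [0.6, -0.5, -0.2]
gripper_width: 55.8
```

```bash
python3 - <<'E'
from h import *
im,c=snap('wrist','s1',True)
g=cv2.cvtColor(im,cv2.COLOR_RGB2HSV); m=((g[...,2]>170)&(g[...,1]<25)).astype(np.uint8); m[212:]=0
print(np.round(fitmask(m,40,c),1))
cv2.imwrite('pics/s1m.png',m*255)
E
```

```text
t29.22 pos [ 487.  -148.4  199. ] rot [ 1.7992e+02 -6.0000e-02  1.8980e+01] F [ 0.6 -0.5 -0.2] w55.8 q [-18.  14. 101.  -0.  65.  53.]
[ 575.4 -114.9   21.3  148.8  120.7]
```

View pics/s1.png

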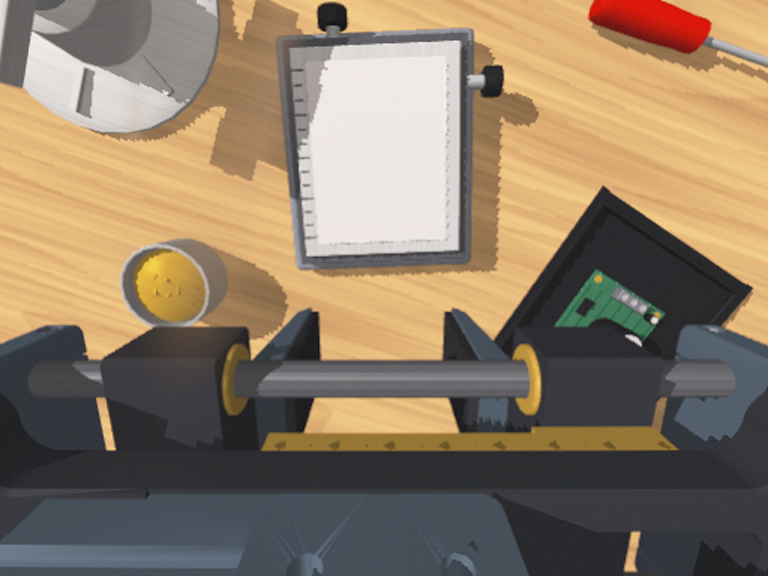

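```bash
python3 - <<'E'
from h import *
im,c=load('s1')
draw(im,c,[(boxed(21.3,575.4,-114.9,40,65,50),(0,0,255)),(boxed(21.3,575.4,-114.9,37,74,60),(255,0,0))],'s1z',(175,10,335,190),3.3)
uv=np.array([[448,57],[447,240],[317,243]])/1.5; w=unproj(uv,40,c); print(w.round(1),(w[0]+w[2])/2)
E
```

```text
[[ 653.9 -140.8   40. ]
 [ 532.5 -187.5   40. ]
 [ 496.8  -91.2   40. ]] [ 575.35519874 -115.9982946    40.        ]
```

View pics/s1z.png

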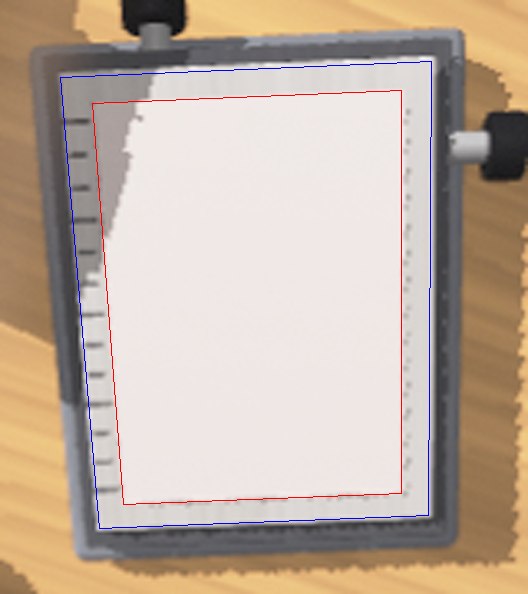

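The plate fits to a centre of (575.4,−114.9), yaw 21.3°, with both overlays on its edges. Now I'll fetch the sink board from the mat.

Call:
jog_arm(deltas=[[[0.003,-0.01,-0.01,1,0.056],[0.01,-0.04,-0.025,2,0.056],[0.02,-0.075,-0.041,4,0.056],[0.031,-0.112,-0.041,6,0.056],[0.041,-0.149,-0.041,8,0.056],[0.051,-0.186,-0.041,10,0.056],[0.061,-0.223,-0.041,12,0.056],[0.072,-0.26,-0.041,14,0.056],[0.082,-0.297,-0.041,16,0.056],[0.092,-0.334,-0.041,18,0.056],[0.102,-0.371,-0.041,20,0.056],[0.113,-0.408,-0.041,22,0.056],[0.123,-0.443,-0.041,23.6,0.056],[0.13,-0.472,-0.041,23.6,0.056],[0.1345,-0.487,-0.041,23.6,0.056],[0.1364,-0.4936,-0.041,23.6,0.056],[0.1364,-0.4936,-0.041,23.6,0.056],[0.1364,-0.4936,-0.01,23.6,0.056],[0.1364,-0.4936,0.03,23.6,0.056],[0.1364,-0.4936,0.06,23.6,0.056]]])

```text
time_s: 30.93
ee_pos: [453.9, 361.5, 137.0]
ee_rot: [179.9, -0.0, -4.6]
force: [-0.3, -0.1, -0.7]
gripper_width: 55.8
```

Call:
jog_arm(deltas=[[[0,0,0.025,0,0.056],[0,0,0.045,0,0.056],[0,0,0.05,0,0.056],[0,0,0.05,0,0.056],[0,0,0.05,0,0.056],[0,0,0.05,0,0.056]]])

```text
time_s: 31.43
ee_pos: [455.1, 364.2, 90.2]
ee_rot: [-179.9, -0.2, -4.5]
force: [-0.2, -0.5, -0.6]
gripper_width: 55.9
```

```bash
python3 - <<'E'
from h import *
im,c=snap('wrist','k1',True)
im,c2=load('m2'); f=fitmask(green(im,(200,100,330,215)),5.4,c2); print(np.round(f,1))
go(455.3,362.7,31.2,-4.6)
E
```

```text
t31.43 pos [455.1 364.2  90.2] rot [-1.7988e+02 -1.5000e-01 -4.5500e+00] F [-0.2 -0.5 -0.6] w55.9 q [ 38.  26. 100.  -0.  54. 132.]
[454.9 363.4  -4.6 108.9  80.5]
t31.48 pos [454.9 364.4  90.2] rot [-1.7987e+02 -1.6000e-01 -4.5300e+00] F [ 0.3 -1.2 -0.3] w56.4 q [ 38.  26. 100.  -0.  54. 132.]
delta m [0.0003 0.0018 0.059 ] turn about tool z 0.07 rows>= 2
```

View pics/k1.png

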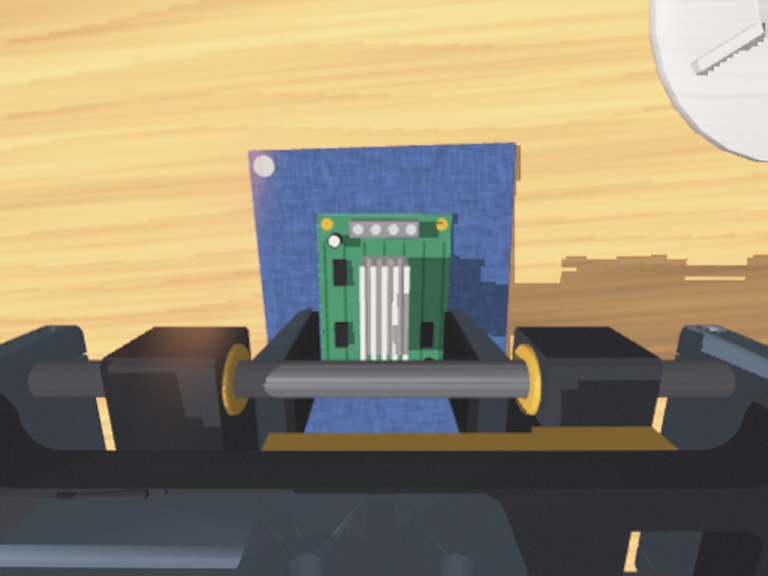

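Centred over the heat sink. I'll descend and grip.

Call:
jog_arm(deltas=[[[0,0.001,0.012,0,0.056],[0,0.001,0.028,0,0.056],[0,0.001,0.042,0,0.056],[0,0.001,0.052,0,0.056],[0,0.001,0.056,0,0.056],[0,0.001,0.058,0,0.056],[0,0.001,0.058,0,0.056],[0,0.001,0.058,0,0.056],[0,0.001,0.058,0,0.046],[0,0.001,0.058,0,0.036],[0,0.001,0.058,0,0.028],[0,0.001,0.058,0,0.02],[0,0.001,0.058,0,0.01],[0,0.001,0.058,0,0.01],[0,0.001,0.058,0,0.01]]], grip_force=20)

```text
time_s: 32.73
ee_pos: [453.7, 363.1, 30.5]
ee_rot: [180.0, -0.0, -4.5]
force: [-1.4, -0.0, 2.7]
gripper_width: 25.8
```

```bash
python3 - <<'E'
from h import *
go(575.4,-114.9,200,21.3)
E
```

```text
t32.73 pos [453.7 363.1  30.5] rot [ 1.80e+02 -1.00e-02 -4.49e+00] F [-1.4 -0.   2.7] w25.8 q [ 38.  30. 103.  -0.  47. 132.]
delta m [ 0.1588  0.467  -0.1695] turn about tool z -25.79 rows>= 13
```

Gripped at 25.8 mm, with the board centre about 1.5 mm ahead of the TCP, which I'll allow for. I'll lift high to clear the frame, then carry it over.

Call:
jog_arm(deltas=[[[0,0,-0.004,0,0.01],[0,0,-0.012,0,0.01],[0,0,-0.025,0,0.01],[0,0,-0.042,0,0.01],[0,0,-0.062,0,0.01],[0,0,-0.085,0,0.01],[0,0,-0.11,0,0.01],[0,0,-0.135,0,0.01],[0,0,-0.16,0,0.01],[0,0,-0.182,0,0.01],[0,0,-0.198,0,0.01],[0,0,-0.207,0,0.01],[0,0,-0.21,0,0.01],[0,0,-0.21,0,0.01]]])

```text
time_s: 33.9
ee_pos: [453.6, 363.1, 240.7]
ee_rot: [-180.0, -0.0, -4.5]
force: [0.5, -0.6, -2.6]
gripper_width: 25.7
```

Call:
jog_arm(deltas=[[[0.002,0.006,0,0,0.01],[0.007,0.02,0,-1,0.01],[0.014,0.04,0,-2,0.01],[0.022,0.065,0,-3.5,0.01],[0.032,0.094,0,-5,0.01],[0.042,0.124,0,-6.5,0.01],[0.052,0.154,0,-8,0.01],[0.062,0.184,0,-10,0.01],[0.072,0.214,0,-12,0.01],[0.082,0.244,0,-14,0.01],[0.092,0.274,0,-16,0.01],[0.102,0.304,0,-18,0.01],[0.112,0.334,0,-20,0.01],[0.123,0.364,0,-22,0.01],[0.133,0.393,0,-23.5,0.01],[0.142,0.42,0,-25,0.01],[0.149,0.443,0,-25.5,0.01],[0.154,0.459,0,-25.8,0.01],[0.157,0.466,0,-25.8,0.01],[0.1575,0.4676,0,-25.8,0.01]]])

```text
time_s: 35.57
ee_pos: [573.6, -116.8, 238.8]
ee_rot: [-179.9, 0.1, 21.2]
force: [0.6, 0.9, -1.6]
gripper_width: 25.9
```

Call:
jog_arm(deltas=[[[0,0,0.008,0,0.01],[0,0,0.02,0,0.01],[0,0,0.035,0,0.01],[0,0,0.052,0,0.01],[0,0,0.07,0,0.01],[0,0,0.088,0,0.01],[0,0,0.104,0,0.01],[0,0,0.115,0,0.01],[0,0,0.12,0,0.01],[0,0,0.12,0,0.01],[0,0,0.12,0,0.01],[0,0,0.12,0,0.01]]])

```text
time_s: 36.57
ee_pos: [574.8, -115.3, 121.4]
ee_rot: [179.9, -0.1, 21.3]
force: [-0.0, -0.1, -1.5]
gripper_width: 26.0
```

```bash
python3 - <<'E'
from h import *
im,c=snap('wrist','k2',True)
s=env.state(); z=s['ee_pos'][2]-27.5+2.4; x,y=s['ee_pos'][:2]+1.4*np.array([.93,.36])
draw(im,c,[(boxed(21.3,575.4,-114.9,40,65,50),(255,0,0)),(boxed(s['ee_rot'][2],x,y,z,55,40),(0,0,255))],'k2z',(175,90,335,270),3.3)
go(574.1,-115.4,67.5,21.3)
E
```

```text
t36.57 pos [ 574.8 -115.3  121.4] rot [ 1.7993e+02 -1.0000e-01  2.1320e+01] F [-0.  -0.1 -1.5] w26.0 q [-12.  24.  97.  -0.  58.  56.]
t36.62 pos [ 574.8 -115.4  121.4] rot [ 1.7992e+02 -1.1000e-01  2.1310e+01] F [-0.1 -0.1 -1.6] w26.1 q [-12.  24.  97.  -0.  58.  56.]
delta m [-0.0007 -0.0004  0.0539] turn about tool z 0.01 rows>= 2
```

View pics/k2z.png

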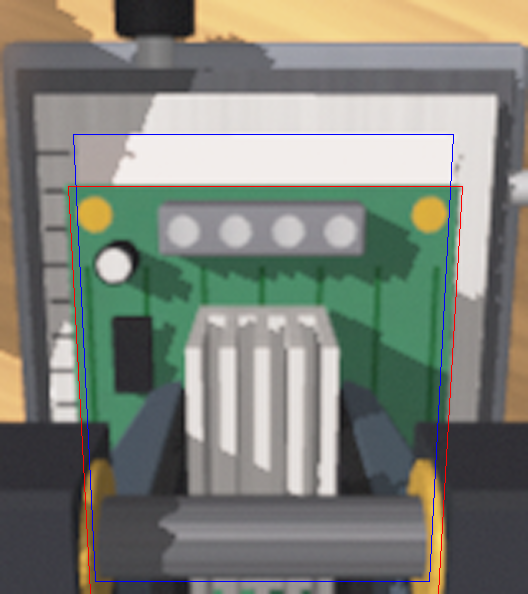

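The board outline is on target over the plate. I'll lower it.

Call:
jog_arm(deltas=[[[0,0,0.006,0,0.01],[0,0,0.016,0,0.01],[0,0,0.027,0,0.01],[0,0,0.037,0,0.01],[0,0,0.044,0,0.01],[0,0,0.048,0,0.01],[0,0,0.0495,0,0.01],[0,0,0.0505,0,0.01],[0,0,0.051,0,0.01],[0,0,0.0515,0,0.01],[0,0,0.052,0,0.01],[0,0,0.052,0,0.01],[0,0,0.052,0,0.01]]])

```text
time_s: 37.7
ee_pos: [574.2, -115.4, 68.6]
ee_rot: [180.0, -0.0, 21.3]
force: [0.2, 0.5, -1.9]
gripper_width: 25.6
```

Call:
jog_arm(deltas=[[[0,0,0.0004,0,0.01],[0,0,0.0008,0,0.01],[0,0,0.001,0,0.01],[0,0,0.001,0,0.01]]])

```text
time_s: 38.03
ee_pos: [574.1, -115.4, 67.5]
ee_rot: [180.0, -0.0, 21.3]
force: [-0.7, 0.2, 0.4]
gripper_width: 26.0
```

Call:
jog_arm(deltas=[[[0,0,0.0002,0,0.01],[0,0,0.0004,0,0.01],[0,0,0.0004,0,0.01]]])

```text
time_s: 38.28
ee_pos: [574.1, -115.4, 67.5]
ee_rot: [180.0, -0.0, 21.3]
force: [-1.8, -0.0, 3.8]
gripper_width: 25.9
```

Seated at about 4 N. I'll release, rise and back off for a check.

Call:
jog_arm(deltas=[[[0,0,0,0,0.03],[0,0,0,0,0.038],[0,0,0,0,0.046],[0,0,0,0,0.052],[0,0,0,0,0.052],[0,0,-0.008,0,0.052],[0,0,-0.025,0,0.052],[0,0,-0.05,0,0.052],[0,0,-0.085,0,0.052],[0,0,-0.12,0,0.052],[-0.02,0,-0.15,0,0.052],[-0.05,0,-0.17,0,0.052],[-0.08,0,-0.18,0,0.052],[-0.1,0,-0.18,0,0.052],[-0.1,0,-0.18,0,0.052],[-0.1,0,-0.18,0,0.052],[-0.1,0,-0.18,0,0.052]]])

```text
time_s: 39.7
ee_pos: [481.5, -151.6, 247.2]
ee_rot: [180.0, -0.1, 21.3]
force: [-0.1, 0.8, -0.2]
gripper_width: 52.2
```

```bash
python3 - <<'E'
from h import *
im,c=snap('wrist','e1')
f=fitmask(green(im,(190,20,330,200)),42.4,c); print(np.round(f,1))
draw(im,c,[(boxed(21.3,575.4,-114.9,40,65,50),(255,0,0)),(boxed(f[2],f[0],f[1],42.4,55,40),(0,0,255))],'e1z',(150,20,350,200),3)
snap('top','e1t',True); snap('scene','e1s',True)
for l in ('cleaner_pot','flux_bottle','screwdriver'): print(l,env.look_for('scene',l)[:1])
E
```

```text
t39.70 pos [ 481.5 -151.6  247.2] rot [ 1.7998e+02 -6.0000e-02  2.1300e+01] F [-0.1  0.8 -0.2] w52.2 q [-19.  11.  97.   0.  72.  50.]
[ 575.3 -114.4   21.4  107.3   78.1]
t39.75 pos [ 481.7 -151.5  246.9] rot [-1.800e+02 -3.000e-02  2.133e+01] F [0.9 0.9 0.4] w52.0 q [-19.  11.  97.   0.  72.  50.]
t39.80 pos [ 481.7 -151.4  246.6] rot [-179.98    0.     21.34] F [-0.3  0.4  0.5] w52.0 q [-19.  11.  97.   0.  72.  50.]
cleaner_pot [{'xyz': [434.4, 15.2, 39.3], 'conf': 0.93}]
flux_bottle [{'xyz': [720.6, 274.9, 70.5], 'conf': 0.82}]
screwdriver [{'xyz': [739.5, -282.5, 25.6], 'conf': 0.86}]
```

View pics/e1z.png

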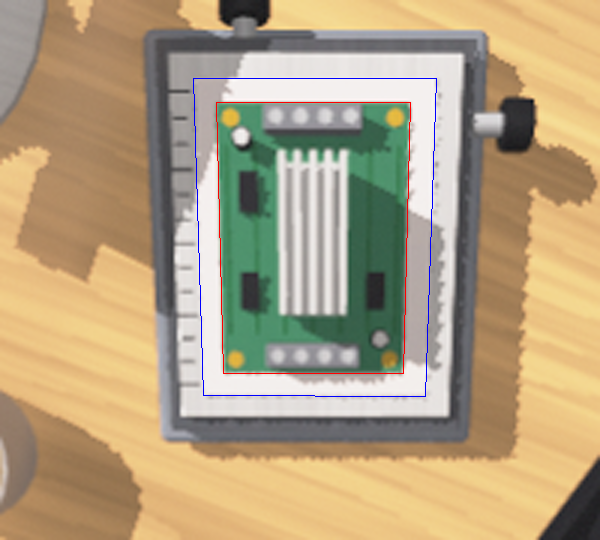

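View pics/e1t.png

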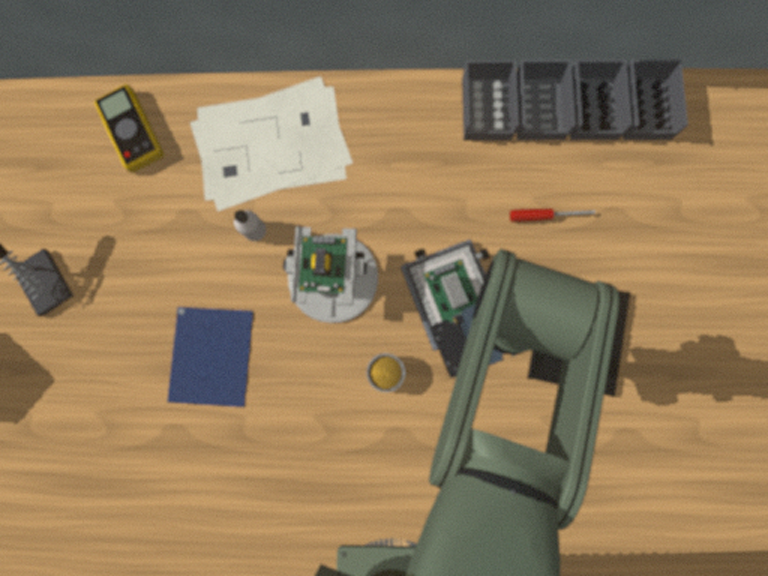

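View pics/e1s.png

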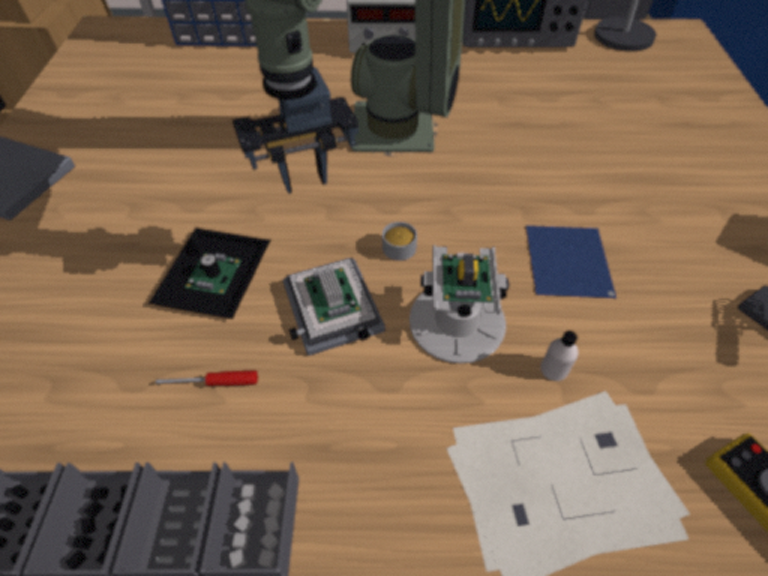

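All three boards are in place, the mat is empty, the bystanders have not moved, and the arm is clear and at rest. Handing in.

```bash
python3 - <<'E'
from workcell import env
print(env.job_done(), env.state()['time_s'])
E
```

```text
the job is handed in; nothing more can be done
the job is handed in; nothing more can be done
```

All three boards have moved on one step and the job is handed in, after about 40 s of the 128 s allowed. I parked the sink board on the mat, moved the transformer board from tray to frame and the capacitor board from stage to tray. The sink board then went from the mat to the stage.

- **Transformer board:** it lies on both ledges of the frame between the lips, at yaw −2.2° against the rails' −2.3°. It is about 2 mm from the rails' middle.
- **Sink board:** it is about 0.5 mm and 0.1° off the white plate's centre, flat and let go.
- **Capacitor board:** it lies flat in the middle of the tray, within about 1.5 mm.
- **Forces and bystanders:** each board was let go only after I felt light contact, under about 6 N. The pot, bottle and screwdriver show within about 4 mm of where they first did, which is the detector's accuracy.

No check failed. At the very start the scene camera's network missed the sink board, but the top camera found it. The green outlines measured up to 3 mm under the true board size, which fits the camera's resolution.

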